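# Pack the dessert pots away at the food stall

## Robot

A 6-joint arm with a two-finger parallel gripper is mounted at the origin on the work surface. World frame = base frame: x ahead of the robot, y to its left, z up, the work surface at z = 0. Lengths are in m, angles in rad, forces in N, time in s.
With the tool pointing down it reaches from about 0.35 to 0.85 m from the base axis. Payload 8.1 kg.
Tool frame: the origin (TCP) lies on the centre line of the jaws, within the pads' length; the fingertips stand 17 mm ahead of it and the grasp point (between the pads) lies 2 mm behind it; z points along the fingers, y is the line along which they close (so a half turn about z gives the same grasp; the last joint's range is limited). The gripper opens to 93 mm and grips with 3 to 60 N. Pads are 15 mm wide; open, the fingers measure 128 mm over their backs; the gripper's body (75 mm by 188 mm) begins 65 mm behind the grasp point.
Start: joints at [-1.324, 0.13, 1.488, -0, 1.523, -0.085], TCP at [0.195, -0.567, 0.21] pointing down, gripper open.
Joint ranges: [-2.96, 2.96], [-0.89, 2.26], [0.02, 2.5], [-1.34, 4.48], [0, 2.73], [-2.66, 2.66]. Speed limits (rad/s): [2.39, 2.39, 2.79, 3.14, 3.14, 3.14].

## Interface

Orientations are given as a rotation vector (axis times angle).
In Python, from plant import telemetry, viewer, order gives the robot as it stands.
- The arm moves only by the tool send_rows, never from a script. Its argument "plan" is a list that holds one entry, the list of rows, each a list of 5 numbers: the closure, from -1 (fully open) to 1 (shut), then the shift along the world's x, y, z normalised to -1 to 1, where 1 is 0.2 m, then the turn about the world's z normalised to -1 to 1, where 1 is 60 degrees. A call has 1 to 20 rows; each row is the pose to reach, as a shift and turn from the pose commanded when the call began; what a row does not reach only later rows make up. A row lasts 1/12 s, in which the tool goes at most 41.7 mm and 7.16 degrees, less where a joint would pass 70% of its speed; a pose out of reach is approached as far as the arm can. A call with a number of a shift or a turn outside -1 to 1 is refused whole. A call with a gripper value outside its range is refused whole. The fingers move at their own pace and stop on an object; "force" is the grip in N (left out, the last holds). Time passes only in rows, so rows that repeat a pose let the fingers close. It gives the time, the measured TCP pose, the force, the opening and the grip force at its end, in the units of the state.
- telemetry.read_state(): the state, without advancing time (a new reading comes with each control period).
- viewer.read_camera(name): name is "scene" or "top" or "wrist"; returns (picture, depth): 420x560x3 uint8, blue, green, red; 420x560 float32, m along the optical axis (not along the pixel's ray), 0 where there is no reading.
- viewer.calibration(name): a dict with "camera_matrix" (3x3 intrinsics, pixels), "extrinsics" (4x4, takes a point from camera to world coordinates); the wrist camera has in their place "hand_eye" (4x4, takes a point from camera to tool coordinates, whose origin is the TCP and whose axes are the flange's). Camera axes: x right, y up, looking along -z (the intrinsics and any distortion apply to the point x, -y, -z); pixel columns grow to the right and rows downward; lengths in m; the calibration is good to about 2 mm. The wrist camera is an equidistant fisheye: a pixel r from the principal point sees the ray r / f radians off the axis. A picture is of the moment at which its call begins: read the wrist's pose just before it. calibration takes no time and is no camera call.
- order.close_job(): hands the job in; it is judged then, once.
The state is a dict: "t": time; "q": joint angles; "dq": joint speeds; "joint_torque": joint torques, N m; "tool_pos": TCP position; "orientation": TCP orientation; "force": force on the tool from outside, world axes, zero at the start; "wrist_torque": the same for the moment, N m; "opening": finger opening in m; "gripper_force": force on a finger pad.
Only numpy, scipy, OpenCV 4.12 (cv2) and the standard library are available. Lean on these libraries where they do the work, as an engineer would, in place of code of your own. Each camera call takes 0.05 s, during which the arm holds its last target. There are 200 camera calls.

## Task

Pack up the stall: put every square dessert pot on the table into the open cardboard carton, turned mouth-down on the carton's floor, and stand the jar of spread upright on the floor in there with them. When all is in, swing the carton's flap fully shut so that its tab drops behind the front rim. Leave the bowl, the cups and the plate where they are.

Things in the scene. Friction and masses are not known exactly. Their poses are not given: they have to be found in the camera images.
- carton: open cardboard carton, fixed, outside 240 (x) x 194 (y) x 90 mm high, walls and floor 5 mm thick (inside 230 x 184 mm); origin at the centre of its underside, x, y along its sides. Flap hinged on its +y wall; the -y wall is the front rim. Holds four pots or jars in two rows of two; what stands within 20 mm of the front rim's inner face is in the tab's way.
- flap (a joint): angle of the carton's flap (rad): 0 shut, 1.57 upright, starts leaning outwards at 1.9 to 2.1 (limit 2.3). Stiff hinge (0.12 Nm friction): it stays where it is left. Panel 236 mm wide (carton x), 192 long, 4 thick; a tab 200 wide, 22 deep stands square off its inner face, 4 mm from the free edge. Shut, its upper face is 95 mm above the table.
- flap_hinge (a point): middle of the hinge line of the flap, on the carton's +y wall 91 mm above the table; axes as the carton's.
- flap_edge (a point): middle of the free edge of the flap, on its outer face (the face that is on top when shut), 192 mm from the hinge.
- pot1: square white plastic dessert pot, 60 x 60 mm outside and 75 mm tall, straight sides, walls 3 mm, bottom 4 mm, open at the top, 80 g; origin at the centre of the outside of its bottom, z points from the bottom to the mouth, x and y are square to its sides. Starts mouth-up on the table. May be absent.
- pot2: square white plastic dessert pot, 60 x 60 mm outside and 75 mm tall, straight sides, walls 3 mm, bottom 4 mm, open at the top, 80 g; origin at the centre of the outside of its bottom, z points from the bottom to the mouth, x and y are square to its sides. Starts mouth-up on the table. May be absent.
- pot3: square white plastic dessert pot, 60 x 60 mm outside and 75 mm tall, straight sides, walls 3 mm, bottom 4 mm, open at the top, 80 g; origin at the centre of the outside of its bottom, z points from the bottom to the mouth, x and y are square to its sides. Starts mouth-up on the table. May be absent.
- jar: closed round jar of spread, amber glass with a paper band and a metal screw lid, 58 mm in diameter up to 58 mm, lid 54 mm in diameter, 72 mm tall in all, about 200 g; origin at the centre of its underside, z points up to the lid. Starts upright on the table.
- bowl: steel mixing bowl, 150 mm across and 60 mm high, beyond the work; leave alone. Origin at the centre of its underside.
- cups: stack of drinking cups, 79 mm across and 94 mm high, beyond the work; leave alone. Origin at the centre of its underside.
- plate: green plate, 170 mm across and 16 mm high, beyond the work; leave alone. Origin at the centre of its underside.
Not all that is in view belongs to the job. Leave any blue or pink look-alike of the pot1 alone. Leave any purple or red look-alike of the pot2 alone.

How it is judged:
On the way, in this order (a step that is already met when the one before it is completed fails the run):
1. every pot is mouth-down and the jar upright on the carton's floor, with the flap still open (x of pot1 in the frame of carton between -0.115 and 0.115 m and y of pot1 in the frame of carton between -0.092 and 0.092 m and z of pot1 in the frame of carton between 0.07 and 0.088 m and angle between each of pot1, pot2, pot3's own z axis and vertical above 2.97 rad and x of pot2 in the frame of carton between -0.115 and 0.115 m and y of pot2 in the frame of carton between -0.092 and 0.092 m and z of pot2 in the frame of carton between 0.07 and 0.088 m and x of pot3 in the frame of carton between -0.115 and 0.115 m and y of pot3 in the frame of carton between -0.092 and 0.092 m and z of pot3 in the frame of carton between 0.07 and 0.088 m and x of jar in the frame of carton between -0.115 and 0.115 m and y of jar in the frame of carton between -0.092 and 0.092 m and z of jar in the frame of carton between -0.002 and 0.013 m and angle between jar's own z axis and vertical below 0.17 rad and value of joint flap above 0.6 rad), for 0.2 s.
2. the flap is shut (value of joint flap below 0.06 rad), for 0.2 s.
At the end, for the whole second after the job is handed in: Every pot present stands mouth-down (within 0.17 rad) on the carton's floor and the jar stands upright (within 0.17 rad) on it, all inside the carton's walls and at rest, and the flap is shut to less than 0.06 rad, its tab behind the front rim (value of joint flap below 0.06 rad and x of pot1 in the frame of carton between -0.115 and 0.115 m and y of pot1 in the frame of carton between -0.092 and 0.092 m and z of pot1 in the frame of carton between 0.07 and 0.088 m and angle between each of pot1, pot2, pot3's own z axis and vertical above 2.97 rad and x of pot2 in the frame of carton between -0.115 and 0.115 m and y of pot2 in the frame of carton between -0.092 and 0.092 m and z of pot2 in the frame of carton between 0.07 and 0.088 m and x of pot3 in the frame of carton between -0.115 and 0.115 m and y of pot3 in the frame of carton between -0.092 and 0.092 m and z of pot3 in the frame of carton between 0.07 and 0.088 m and x of jar in the frame of carton between -0.115 and 0.115 m and y of jar in the frame of carton between -0.092 and 0.092 m and z of jar in the frame of carton between -0.002 and 0.013 m and angle between jar's own z axis and vertical below 0.17 rad and linear speed of each of pot1, pot2, pot3, jar below 0.02 m/s); the robot touches nothing.
It fails at once if bowl moved more than 30 mm (distance of bowl from where it was at the start of the episode above 0.03 m).
It fails at once if stack of cups moved more than 30 mm (distance of cups from where it was at the start of the episode above 0.03 m).
It fails at once if plate moved more than 30 mm (distance of plate from where it was at the start of the episode above 0.03 m).
Of pot1, pot2, pot3 only 2 to 3 are there at a start; the rules pass over those that are not, and their reading is None.
At some moment in a run one of pot1, pot2, pot3, jar may be knocked a few centimetres aside while the robot is not near it.
Once in a run the grip may slacken for a moment while it holds something.
It also fails if it takes over 210 s, if anything falls off the work surface, if the arm or the gripper's body presses on something with over 40 N, if the wrist force passes 120 N, or if a joint passes its speed limit or range.

## Working session

There is one attempt and no reset: what is moved stays moved. The work goes in short steps, Python scripts to look and compute and a tool call to move; the robot and the scene stay as the last step left them, time stands still between calls to the robot, and variables do not carry over. Pictures are saved under pics/ and viewed, at most 14 in all, crops included, and the job is handed in when it is done.

Besides the shell and the picture viewer there is one more tool, called after ">>>" by a JSON object that holds its "name" and its "arguments", one argument or row to a line. send_rows: Moves the arm, as the interface text tells. Scaled input: -1 to 1 covers 0.2 m each way for a shift and 60 degrees each way for a turn. Its arguments: {"type":"object","properties":{"plan":{"type":"array"},"force":{"type":"number"}},"required":["plan"]}

```bash
mkdir -p pics; cat > h.py <<'E'
import numpy as np, cv2
from plant import telemetry, viewer, order
def cam(n):
    im,d=viewer.read_camera(n); c=viewer.calibration(n); return im,d,c
def ray(c,u,v):
    K=np.array(c["camera_matrix"]);E=np.array(c["extrinsics"])
    p=cv2.undistortPoints(np.array([[[u,v]]],float),K,np.array(c.get("distortion",np.zeros(5)),float))[0,0]
    d=E[:3,:3]@np.array([p[0],-p[1],-1.]); return E[:3,3],d
def onplane(c,u,v,z):
    o,d=ray(c,u,v); return o+d*(z-o[2])/d[2]
def pts(d,c):
    "world point of every pixel from depth"
    K=np.array(c["camera_matrix"]);E=np.array(c["extrinsics"])
    v,u=np.indices(d.shape); x=(u-K[0,2])/K[0,0]; y=(v-K[1,2])/K[1,1]
    P=np.stack([x*d,-y*d,-d],-1); return P@E[:3,:3].T+E[:3,3]
E
python3 - <<'E'
from h import *
for n in("top","scene"):
    im,d,c=cam(n); cv2.imwrite(f"pics/{n}0.png",im); np.savez(f"{n}0.npz",im=im,d=d)
    print(n,{k:np.round(np.array(v),3).tolist() for k,v in c.items()})
print(telemetry.read_state())
print({k:np.array(v).tolist() for k,v in viewer.calibration("wrist").items()})
E
```

```text
top {'camera_matrix': [[525.162, 0.0, 272.397], [0.0, 525.162, 204.746], [0.0, 0.0, 1.0]], 'extrinsics': [[0.003, 0.984, -0.18, 0.331], [-1.0, 0.005, 0.012, -0.085], [0.013, 0.18, 0.984, 1.251], [0.0, 0.0, 0.0, 1.0]]}
scene {'camera_matrix': [[389.377, 0.0, 278.214], [0.0, 389.377, 207.983], [0.0, 0.0, 1.0]], 'extrinsics': [[0.009, -0.808, 0.589, 1.209], [1.0, -0.001, -0.017, -0.103], [0.014, 0.589, 0.808, 0.992], [0.0, 0.0, 0.0, 1.0]]}
{'t': 0.1, 'q': array([-1.32439228e+00,  1.31087093e-01,  1.48915471e+00, -2.02423870e-05,
        1.52301491e+00, -8.54139759e-02]), 'dq': array([-0.00084953, -0.0014467 , -0.0027289 ,  0.00040229,  0.00049059,
        0.00117493]), 'joint_torque': array([ 1.39483142e-03, -5.61341715e+01, -4.93096018e+01,  7.71003915e-02,
        2.91377044e-02, -7.36677748e-05]), 'tool_pos': array([ 0.19533398, -0.56675512,  0.20900011]), 'orientation': array([-3.09681976e+00, -5.18558516e-01,  2.41707633e-04]), 'force': array([0.76380559, 1.00679682, 0.15810022]), 'wrist_torque': array([-0.00761157,  0.01942768,  0.01427683]), 'gripper_force': 0.0, 'opening': 0.09317541574898197}
{'camera_matrix': [[325.19226210127806, 0.0, 286.28462777641806], [0.0, 325.19226210127806, 209.15426380650783], [0.0, 0.0, 1.0]], 'hand_eye': [[-0.0006602009335668344, 0.955366219214925, 0.29542334254033675, 0.08408463927259324], [0.9999994449296555, 0.0008733183805685362, -0.0005894534629812062, 0.00014748594572300266], [-0.0008211425614210244, 0.2954227894018741, -0.9553662654850797, -0.17508930754158253], [0.0, 0.0, 0.0, 1.0]]}
```

View pics/top0.png

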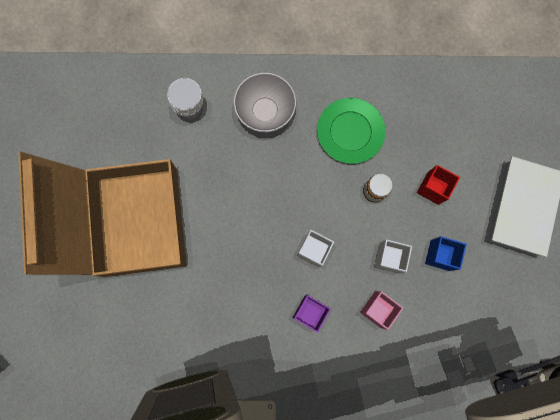

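View pics/scene0.png

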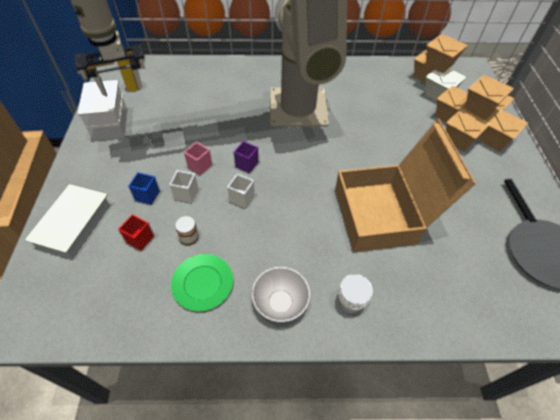

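Top view: the white pots are at (316,248) and (394,256), with the jar at (378,187). The look-alikes to leave are purple (311,313), pink (382,310), blue (446,254) and red (438,184). The carton is at (136,218), with its flap on the left (+y) and its front rim at u≈180. The flat white slab at (525,205) isn't a pot. The white block under the gripper in the scene view (103,110) still needs checking.

```bash
cat > meas.py <<'E'
from h import *
def topquad(P,m):
    "footprint rectangle (m) of the points in mask"
    q=P[m][:,:2].astype(np.float32); (c,s,a)=cv2.minAreaRect(q*1000); return np.round(c,1),np.round(s,1),round(a,1)
def comps(n,im,d,c,zlo,zhi):
    P=pts(d,c); hsv=cv2.cvtColor(im,cv2.COLOR_BGR2HSV)
    m=((d>0)&(P[...,2]>zlo)&(P[...,2]<zhi)).astype(np.uint8)
    k,l,s,ce=cv2.connectedComponentsWithStats(m,connectivity=4)
    for i in range(1,k):
        if s[i,4]>60:
            mm=l==i; z=P[mm][:,2]
            print(n,ce[i].round(),s[i,4],"hsv",np.median(hsv[mm],0),"zmax",np.round(np.percentile(z,[5,50,95,99]),3),topquad(P,mm))
if __name__=="__main__":
    import sys
    for n in("top","scene"):
        z=np.load(f"{n}0.npz"); comps(n,z["im"],z["d"],viewer.calibration(n),.045,.12)
E
python3 meas.py
python3 - <<'E'
from h import *
z=np.load("scene0.npz"); cv2.imwrite("pics/crop1.png",cv2.resize(z["im"][60:260,60:280],None,fx=3.2,fy=3,interpolation=2)[:600,:800])
E
```

```text
top [265.  95.] 716 hsv [  8.  13. 112.] zmax [0.046 0.057 0.063 0.065] (array([799.8, -80.1]), array([148.1, 146.3]), 0.1)
top [185.  96.] 1048 hsv [111.  10. 182.] zmax [0.061 0.094 0.098 0.1  ] (array([804.4, 106.7]), array([78.7, 78.9]), 85.5)
top [528. 206.] 4696 hsv [ 47.   8. 202.] zmax [0.046 0.049 0.053 0.055] (array([ 553.6, -699.5]), array([133.8, 212.2]), 73.4)
top [115. 215.] 3217 hsv [ 16. 130.  91.] zmax [0.051 0.088 0.115 0.119] (array([517.4, 220.1]), array([240.9, 206.2]), 7.6)
top [441. 182.] 445 hsv [  1. 216.  75.] zmax [0.048 0.066 0.077 0.079] (array([ 603.6, -491.8]), array([61.1, 62.8]), 60.8)
top [379. 186.] 509 hsv [ 75.   5. 201.] zmax [0.053 0.071 0.075 0.077] (array([ 595.6, -347.4]), array([54.4, 54.2]), 74.4)
top [316. 247.] 252 hsv [110.  11. 168.] zmax [0.048 0.072 0.077 0.079] (array([ 451.3, -198.4]), array([60.1, 61.3]), 63.1)
top [449. 252.] 448 hsv [111. 199.  72.] zmax [0.047 0.066 0.077 0.079] (array([ 440.5, -500.7]), array([62.5, 60.9]), 73.1)
top [395. 255.] 359 hsv [ 90.  12. 119.] zmax [0.047 0.069 0.078 0.079] (array([ 433.5, -377.4]), a
[... 2244 characters left out ...]
7 0.079] (array([ 448. , -198.4]), array([62.5, 64. ]), 63.0)
scene [ 67. 218.] 2738 hsv [ 43.   7. 246.] zmax [0.047 0.05  0.053 0.055] (array([ 550.1, -699.7]), array([135.6, 213.5]), 72.7)
scene [135. 228.] 435 hsv [  1. 215. 109.] zmax [0.047 0.065 0.077 0.079] (array([ 601.7, -491.7]), array([64.2, 62.3]), 60.4)
scene [186. 226.] 357 hsv [ 65.   5. 230.] zmax [0.05  0.072 0.075 0.077] (array([ 594.9, -346.9]), array([53.9, 55.8]), 79.9)
scene [281. 287.] 632 hsv [ 15.   12.  168.5] zmax [0.046 0.057 0.063 0.064] (array([797.1, -79.5]), array([147.2, 147.5]), 78.0)
scene [355. 291.] 933 hsv [100.   6. 230.] zmax [0.059 0.094 0.097 0.099] (array([801.7, 107.5]), array([77.7, 78.2]), 46.3)
```

View pics/crop1.png

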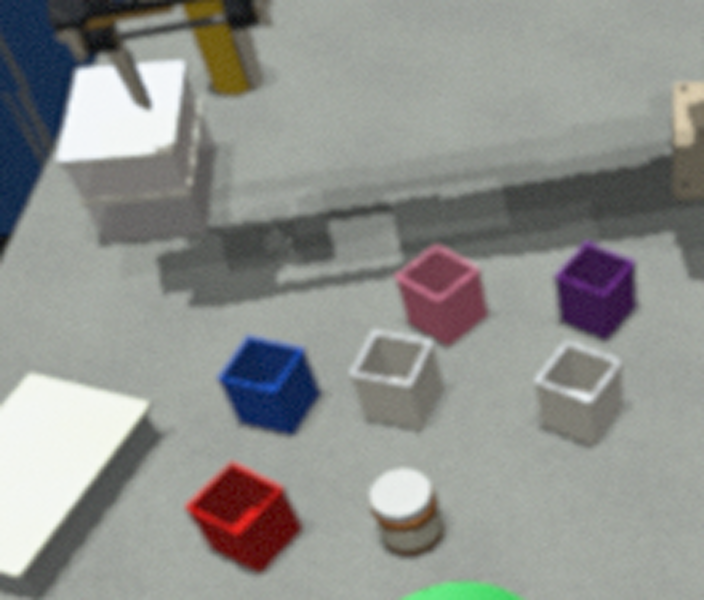

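Scene crop: the two white pots show at (395,375) and (580,390), open-topped with straight white sides. The white block at (130,150) is a much larger closed box, so it isn't a pot. Pots A (top 316,248) and B (top 394,256) are the only two that fit: white, 60 x 60 mm, 77 mm high in both views. The jar is at (378,187).

```bash
cat > carton.py <<'E'
from h import *
def fit(n,im,d):
    c=viewer.calibration(n); P=pts(d,c); a=np.radians(7.5)
    R=np.array([[np.cos(a),np.sin(a)],[-np.sin(a),np.cos(a)]])
    m=(d>0)&(P[...,2]>.083)&(P[...,2]<.096)&(abs(P[...,0]-.515)<.16)&(abs(P[...,1]-.215)<.12)
    Q=P[m]; q=(Q[:,:2]-[.515,.215])@R.T
    print(n,len(q),"z",np.median(Q[:,2]),"x'",np.percentile(q[:,0],[.5,99.5]),"y'",np.percentile(q[:,1],[.5,99.5]))
    f=q[(q[:,1]<-.06)&(abs(q[:,0])<.1)]; f=f[abs(f[:,1]-np.median(f[:,1]))<.006]
    k=np.polyfit(f[:,0],f[:,1],1); print(" front line slope deg",np.degrees(np.arctan(k[0])),"y' mid",k[1],len(f))
    for s in(-1,1):
        g=q[(q[:,0]*s>.1)&(abs(q[:,1])<.07)]; g=g[abs(g[:,0]-np.median(g[:,0]))<.006]
        k=np.polyfit(g[:,1],g[:,0],1); print(" side",s,"x'",k[1],"slope",-np.degrees(np.arctan(k[0])),len(g))
    m=(d>0)&(P[...,2]>.13)&(P[...,2]<.3)&(abs(P[...,0]-.5)<.2)&(P[...,1]>.25)&(P[...,1]<.6); Q=P[m]
    qq=(Q[:,:2]-[.515,.215])@R.T
    if len(Q)>50: k=np.polyfit(Q[:,2],qq[:,1],1); print(" flap y' vs z",k,"zmax",np.percentile(Q[:,2],99))
for n in("top","scene"):
    z=np.load(f"{n}0.npz"); fit(n,z["im"],z["d"])
E
python3 carton.py
```

```text
top 1162 z 0.08986520642874751 x' [-0.11724386  0.12312267] y' [-0.09782095  0.09826564]
 front line slope deg 0.20864909043562266 y' mid -0.09525769563639272 236
 side -1 x' -0.11481621806637249 slope 0.10673965151124874 164
 side 1 x' 0.11970842255657188 slope -0.0555244510044561 185
 flap y' vs z [0.28061332 0.07546598] zmax 0.2767053190427248
scene 790 z 0.08989790775895062 x' [-0.12285831  0.11960986] y' [-0.0973739   0.09915497]
 front line slope deg 0.2864358380995396 y' mid -0.09492690593605228 143
 side -1 x' -0.11780156280726353 slope -0.027173627959690187 132
 side 1 x' 0.11685667307537351 slope 0.026188308655987508 144
 flap y' vs z [0.29538542 0.07336581] zmax 0.27637753912913354
```

>>> {"name": "send_rows", "arguments": {
  "plan": [
    [[-1,0.6,0.6,0,0.36],[-1,1,1,0,0.734],[-1,1,1,0,0.734],[-1,1,1,0,0.734],[-1,1,1,0,0.734],[-1,1,1,0,0.734],[-1,1,1,0,0.734],[-1,1,1,0,0.734],[-1,1,1,0,0.734]]
  ],
  "force": 12
}}

```text
t: 0.85
tool_pos: [0.3963, -0.3659, 0.2096]
orientation: [-2.675, -1.646, 0.0]
force: [0.1, -0.0, -0.9]
opening: 0.0927
gripper_force: 0.0
```

```bash
cat > look.py <<'E'
import sys; from meas import *
zl,zh=(float(sys.argv[1]),float(sys.argv[2])) if len(sys.argv)>2 else (.045,.12)
for n in("top","scene"):
    im,d,c=cam(n); P=pts(d,c); hsv=cv2.cvtColor(im,cv2.COLOR_BGR2HSV)
    np.savez(f"{n}1.npz",im=im,d=d)
    m=((d>0)&(P[...,2]>zl)&(P[...,2]<zh)&(hsv[...,1]<60)&(P[...,0]>.2)&(P[...,0]<.72)&(P[...,1]>-.6)&(P[...,1]<.35)).astype(np.uint8)
    k,l,s,ce=cv2.connectedComponentsWithStats(m,connectivity=4)
    for i in range(1,k):
        if s[i,4]>60:
            mm=l==i; print(n,ce[i].round(),s[i,4],"z",np.round(np.percentile(P[mm][:,2],[5,50,95]),3),*topquad(P,mm))
E
python3 look.py
```

```text
top [380. 185.] 432 z [0.066 0.072 0.076] [ 595.9 -348.2] [52.4 52.1] 74.5
top [316. 247.] 250 z [0.049 0.072 0.077] [ 451.2 -198.3] [60.1 60.9] 63.0
top [388. 250.] 193 z [0.049 0.069 0.077] [ 433.9 -375.1] [56.6 60.3] 75.7
scene [183. 181.] 372 z [0.047 0.064 0.076] [ 429.5 -377.4] [62.3 66. ] 75.3
scene [241. 186.] 364 z [0.047 0.064 0.077] [ 447.8 -197.6] [62.9 64.6] 63.8
scene [185. 225.] 288 z [0.06  0.072 0.075] [ 593.3 -349.3] [54.3 53.2] 58.9
```

>>> {"name": "send_rows", "arguments": {
  "plan": [
    [[-1,0.27,0.84,0,0],[-1,0.27,0.84,0,0],[-1,0.27,0.84,0,0],[-1,0.27,0.84,0,0],[-1,0.27,0.84,-0.4,0],[-1,0.27,0.84,-0.86,0],[-1,0.27,0.84,-0.86,0],[-1,0.27,0.84,-0.86,0],[1,0.27,0.84,-0.86,0],[1,0.27,0.84,-0.86,0],[1,0.27,0.84,-0.86,0],[1,0.27,0.84,-0.86,0],[1,0.27,0.84,-0.86,0],[1,0.27,0.84,-0.86,0],[1,0.27,0.84,-0.5,0],[1,0.27,0.84,0,0],[1,0.27,0.84,0,0],[1,0.27,0.84,0,0],[1,0.27,0.84,0,0]]
  ]
}}

```text
t: 2.53
tool_pos: [0.4533, -0.2014, 0.2204]
orientation: [2.667, 1.636, 0.011]
force: [1.2, -0.2, -0.0]
opening: 0.0599
gripper_force: 12.0
```

>>> {"name": "send_rows", "arguments": {
  "plan": [
    [[1,0.1,0.3,0,0.2],[1,0.3,0.6,0,0.4],[1,0.42,1,0,0.573],[1,0.42,1,0,0.573],[1,0.42,1,0,0.573],[1,0.42,1,0,0.573],[1,0.42,1,0,0.573],[1,0.42,1,0,0.573],[1,0.42,1,0,0.573]]
  ]
}}

```text
t: 3.28
tool_pos: [0.5333, -0.0004, 0.2103]
orientation: [2.074, 2.359, -0.0]
force: [0.5, 0.7, -0.3]
opening: 0.06
gripper_force: 12.0
```

```bash
python3 - <<'E'
from h import *
im,d,c=cam("scene"); cv2.imwrite("pics/s2.png",cv2.resize(im[80:280,180:480],None,fx=2.6,fy=2.6)); s=telemetry.read_state(); print(s['tool_pos'],s['orientation'],s['force'],s['opening'])
from scipy.spatial.transform import Rotation as R
y=R.from_rotvec(s['orientation']).as_matrix()[:,1]; print(np.degrees(np.arctan2(y[1],y[0])))
E
```

```text
[ 0.53323748 -0.00067797  0.21021811] [ 2.07505451e+00  2.35801465e+00 -2.94121442e-04] [-0.51969811 -0.22086678 -1.25169661] 0.059694212325544616
7.3044048180428405
```

View pics/s2.png

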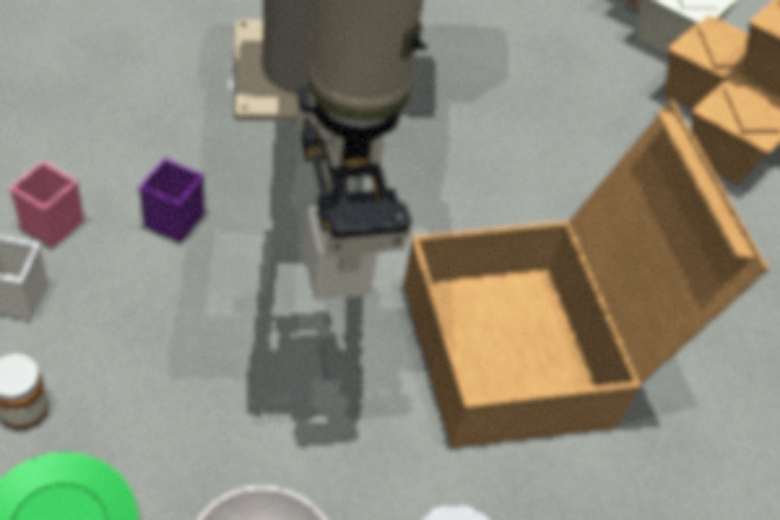

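The scene crop shows pot A held upright at (345,250), just in front of the front rim. I'll now roll it mouth-forward by pivoting it on the top edge of the rim.

>>> {"name": "send_rows", "arguments": {
  "plan": [
    [[1,-0.025,0.18,-0.22,0.005],[1,-0.039,0.29,-0.456,0.005],[1,-0.039,0.29,-0.456,0.005],[1,-0.052,0.39,-0.456,0.005],[1,-0.0585,0.439,-0.456,0.005],[1,-0.0585,0.439,-0.456,0.005],[1,-0.0638,0.478,-0.426,0.005],[1,-0.067,0.503,-0.413,0.005],[1,-0.0704,0.528,-0.404,0.005],[1,-0.074,0.558,-0.397,0.005],[1,-0.0784,0.587,-0.396,0.005],[1,-0.0825,0.617,-0.397,0.005],[1,-0.0863,0.647,-0.404,0.005],[1,-0.09,0.672,-0.413,0.005],[1,-0.0929,0.696,-0.426,0.005],[1,-0.096,0.72,-0.446,0.005],[1,-0.0989,0.741,-0.464,0.005],[1,-0.0989,0.741,-0.464,0.005],[1,-0.0989,0.741,-0.26,0.005],[1,-0.0989,0.741,-0.1,0.005]]
  ]
}}

```text
t: 5.0
tool_pos: [0.5113, 0.1488, 0.1882]
orientation: [-2.063, -2.363, 0.008]
force: [1.1, -0.7, 0.4]
opening: 0.0595
gripper_force: 12.0
```

```bash
python3 - <<'E'
from h import *
im,d,c=cam("scene"); cv2.imwrite("pics/s3.png",cv2.resize(im[80:280,260:480],None,fx=2.8,fy=2.8)); s=telemetry.read_state(); print(s['t'],s['tool_pos'],s['force'],s['opening'],s['gripper_force'])
E
```

```text
5.05 [0.51570392 0.14964492 0.19733892] [2.67091782 0.35769169 5.84159466] 0.06005730249927357 11.999547332525253
```

View pics/s3.png

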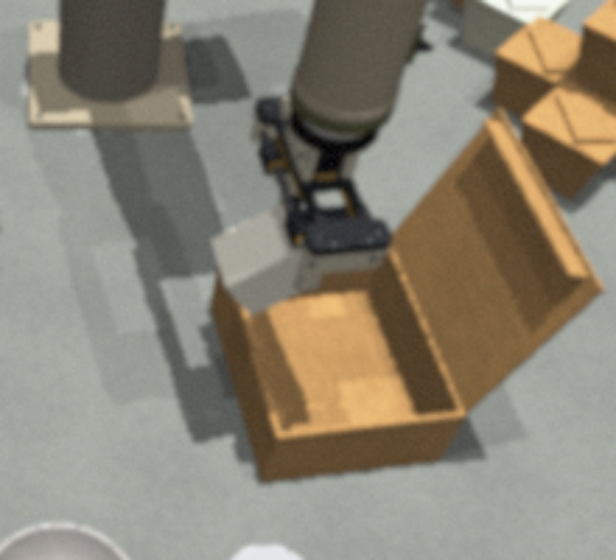

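The first roll worked. The pot's bottom, at about (265,245) in the crop, now points back toward −y and partly up. Next I'll measure the tilt from depth.

```bash
cat > tilt.py <<'E'
from h import *
from scipy.spatial.transform import Rotation as R
def tilt():
    s=telemetry.read_state(); T=s['tool_pos']; M=R.from_rotvec(s['orientation']).as_matrix()
    for n in("scene","top"):
        im,d,c=cam(n); P=pts(d,c); hsv=cv2.cvtColor(im,cv2.COLOR_BGR2HSV)
        L=(P-T)@M   # tool coords: x forward, z down
        m=(d>0)&(hsv[...,1]<45)&(hsv[...,2]>70)&(abs(L[...,1])<.029)&(abs(L[...,0])<.07)&(L[...,2]>-.07)&(L[...,2]<.07)&(abs(L[...,0])>.012)
        # local normals in tool coords
        gx=cv2.Sobel(L,-1,1,0,ksize=3);gy=cv2.Sobel(L,-1,0,1,ksize=3);N=np.cross(gx,gy);N/=np.linalg.norm(N,axis=-1,keepdims=True)+1e-12
        mm=m&(abs(N[...,1])<.35); a=np.degrees(np.arctan2(N[...,0],-N[...,2]))[mm]  # angle from up toward +x tool
        h,e=np.histogram(a%180,18,(0,180)); print(n,"normals deg from up to +x (mod180)",dict(zip(e[:-1].astype(int).tolist(),h.tolist())))
        q=L[m]; print("  x",np.percentile(q[:,0],[1,99]).round(3),"z",np.percentile(q[:,2],[1,99]).round(3),len(q))
if __name__=="__main__": tilt(); s=telemetry.read_state(); print(s['t'],s['tool_pos'])
E
python3 tilt.py
```

```text
scene normals deg from up to +x (mod180) {0: 2, 10: 0, 20: 0, 30: 0, 40: 3, 50: 3, 60: 2, 70: 10, 80: 5, 90: 0, 100: 0, 110: 9, 120: 30, 130: 76, 140: 90, 150: 82, 160: 42, 170: 18}
  x [-0.069 -0.014] z [-0.058  0.018] 549
top normals deg from up to +x (mod180) {0: 19, 10: 10, 20: 2, 30: 2, 40: 0, 50: 0, 60: 0, 70: 2, 80: 33, 90: 0, 100: 0, 110: 22, 120: 66, 130: 113, 140: 88, 150: 78, 160: 43, 170: 39}
  x [-0.069 -0.022] z [-0.053  0.019] 841
5.15 [0.51533268 0.14947401 0.19270238]
```

>>> {"name": "send_rows", "arguments": {
  "plan": [
    [[1,0.013,-0.1,0,0],[1,0.027,-0.2,0,0],[1,0.027,-0.2,0,0],[1,0.027,-0.2,-0.13,0],[1,0.027,-0.2,-0.26,0],[1,0.026,-0.195,-0.29,0],[1,0.0255,-0.19,-0.305,0],[1,0.023,-0.17,-0.307,0],[1,0.02,-0.15,-0.31,0],[1,0.018,-0.13,-0.315,0],[1,0.015,-0.11,-0.32,0],[1,0.012,-0.09,-0.325,0],[1,0.01,-0.075,-0.33,0],[1,0.008,-0.06,-0.337,0],[1,0.0064,-0.048,-0.343,0],[1,0.0064,-0.048,-0.343,0],[1,0.0064,-0.048,-0.15,0],[1,0.0064,-0.048,0,0],[1,0.0064,-0.048,0,0],[1,0.0064,-0.048,0,0]]
  ]
}}

```text
t: 6.82
tool_pos: [0.5167, 0.1395, 0.1925]
orientation: [2.065, 2.364, 0.006]
force: [0.1, 0.1, -2.0]
opening: 0.0598
gripper_force: 12.0
```

```bash
python3 tilt.py; python3 - <<'E'
from h import *
im,d,c=cam("scene"); cv2.imwrite("pics/s4.png",cv2.resize(im[80:280,260:480],None,fx=2.8,fy=2.8)); s=telemetry.read_state(); print(s['force'],s['opening'],s['gripper_force'])
E
```

```text
scene normals deg from up to +x (mod180) {0: 4, 10: 0, 20: 0, 30: 0, 40: 0, 50: 0, 60: 7, 70: 5, 80: 3, 90: 0, 100: 0, 110: 1, 120: 34, 130: 62, 140: 121, 150: 78, 160: 41, 170: 7}
  x [-0.069 -0.013] z [-0.058  0.019] 532
top normals deg from up to +x (mod180) {0: 19, 10: 17, 20: 1, 30: 0, 40: 0, 50: 0, 60: 0, 70: 4, 80: 35, 90: 0, 100: 0, 110: 14, 120: 71, 130: 98, 140: 91, 150: 56, 160: 49, 170: 35}
  x [-0.069 -0.023] z [-0.052  0.022] 830
6.9167 [0.51457035 0.13914042 0.18904815]
[ 0.21099243 -0.78362907 -1.28861815] 0.05985918594773864 11.999552249908447
```

View pics/s4.png

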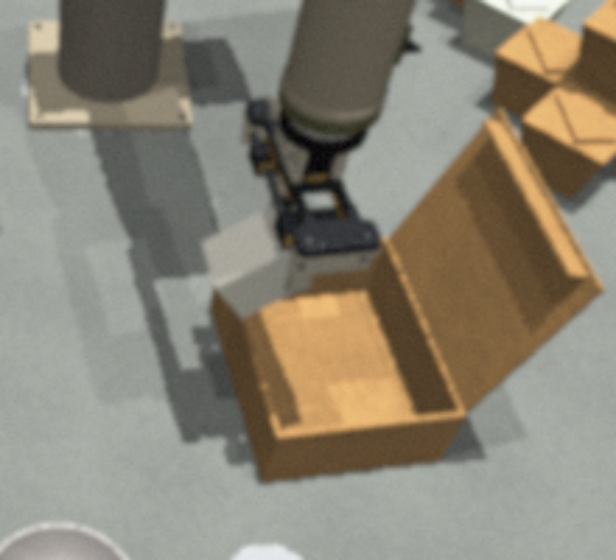

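```bash
cat > prof.py <<'E'
from h import *
from scipy.spatial.transform import Rotation as R
s=telemetry.read_state(); T=s['tool_pos']; M=R.from_rotvec(s['orientation']).as_matrix()
for n in("scene","top"):
    im,d,c=cam(n); P=pts(d,c); hsv=cv2.cvtColor(im,cv2.COLOR_BGR2HSV); L=(P-T)@M
    m=((d>0)&(hsv[...,1]<45)&(abs(L[...,1])<.034)&(abs(L[...,0])<.09)&(abs(L[...,2])<.075)).astype(np.uint8)
    k,l,st,ce=cv2.connectedComponentsWithStats(m,connectivity=4)
    for i in range(1,k):
        if st[i,4]>40:
            q=L[l==i]*1000; q=q[:,[0,2]]*[1,-1]; hu=cv2.convexHull(q.astype(np.float32))[:,0]
            print(n,ce[i].round(),st[i,4],"hull (fwd,up):",cv2.approxPolyDP(hu,4,True)[:,0].round().astype(int).tolist())
E
python3 prof.py
```

```text
scene [349. 173.] 798 hull (fwd,up): [[10, 8], [-16, 60], [-76, 19], [-43, -30], [-2, -6]]
top [178. 204.] 981 hull (fwd,up): [[-41, -32], [-19, -10], [-24, 57], [-77, 21]]
```

The profile shows the pot tilted only about 55° and slipped in the pads: the 75 mm wall faces up and the bottom points down and back. I'll lay it on its side in front of the carton and regrasp it centred.

>>> {"name": "send_rows", "arguments": {
  "plan": [
    [[1,0.03,-0.2,0.05,0],[1,0.06,-0.4,0,0],[1,0.094,-0.7,0,0],[1,0.094,-0.7,0,0],[1,0.094,-0.7,0,0],[1,0.094,-0.7,-0.2,0],[1,0.094,-0.7,-0.4,0],[1,0.094,-0.7,-0.6,0],[1,0.094,-0.7,-0.78,0],[1,0.094,-0.7,-0.81,0],[1,0.094,-0.7,-0.81,0],[-1,0.094,-0.7,-0.81,0],[-1,0.094,-0.7,-0.81,0],[-1,0.094,-0.7,-0.81,0],[-1,0.094,-0.7,-0.81,0],[-1,0.094,-0.7,-0.6,0],[-1,0.094,-0.7,-0.2,0],[-1,0.094,-0.7,0.1,0],[-1,0.094,-0.7,0.1,0]]
  ]
}}

```text
t: 8.65
tool_pos: [0.5337, -0.0007, 0.1977]
orientation: [2.066, 2.365, 0.001]
force: [1.3, 0.5, -0.7]
opening: 0.093
gripper_force: 0.0
```

```bash
python3 look.py .02 .12; python3 - <<'E'
from h import *
im=np.load("scene1.npz")["im"]; cv2.imwrite("pics/s5.png",cv2.resize(im[100:280,160:440],None,fx=2.8,fy=2.8)); s=telemetry.read_state(); print(s['t'],s['tool_pos'],s['orientation'])
E
```

```text
top [380. 185.] 430 z [0.066 0.072 0.076] [ 595.9 -348.1] [52.4 51.8] 11.4
top [248. 213.] 115 z [0.032 0.06  0.063] [539.4 -46.2] [14.8 58.9] 84.3
top [394. 256.] 530 z [0.024 0.057 0.077] [ 433.2 -377.6] [62.1 60.6] 75.5
scene [184. 184.] 581 z [0.024 0.054 0.076] [ 431.7 -377.4] [63.  66.2] 76.7
scene [303. 213.] 644 z [0.026 0.06  0.064] [534.   -9.8] [65.  76.3] 8.3
scene [186. 228.] 385 z [0.025 0.071 0.076] [ 596.1 -347.5] [55.  56.5] 4.5
8.75 [ 0.53884718 -0.00114765  0.20513888] [2.05817345 2.35633828 0.01447063]
```

View pics/s5.png

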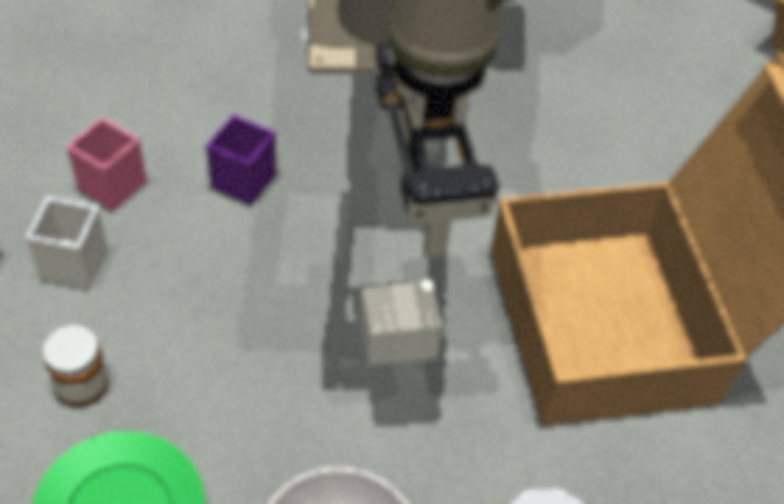

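The pot now lies on its side, mouth toward +y, centred at about (400,320) in the crop. I'll regrasp it at mid-height, about 40 mm from its bottom.

>>> {"name": "send_rows", "arguments": {
  "plan": [
    [[-1,0.005,-0.03,0,0],[-1,0.005,-0.03,-0.2,0],[-1,0.005,-0.03,-0.4,0],[-1,0.005,-0.03,-0.6,0],[-1,0.005,-0.03,-0.8,0],[-1,0.005,-0.03,-0.91,0],[-1,0.005,-0.03,-0.91,0],[1,0.005,-0.03,-0.91,0],[1,0.005,-0.03,-0.91,0],[1,0.005,-0.03,-0.91,0],[1,0.005,-0.03,-0.91,0],[1,0.005,-0.03,-0.91,0],[1,0.005,-0.03,-0.91,0],[1,0.005,-0.03,-0.7,0],[1,0.005,-0.03,-0.35,0],[1,0.005,-0.03,0,0],[1,0.005,-0.03,0,0],[1,0.005,-0.03,0,0],[1,0.005,-0.03,0,0]]
  ],
  "force": 10
}}

```text
t: 10.33
tool_pos: [0.5382, -0.007, 0.2015]
orientation: [2.061, 2.36, 0.01]
force: [-0.2, -0.1, 0.4]
opening: 0.0601
gripper_force: 10.0
```

```bash
python3 prof.py; python3 - <<'E'
from h import *
for i in range(3): s=telemetry.read_state(); print(s['t'],s['tool_pos'],s['opening'])
E
```

```text
scene [302. 179.] 454 hull (fwd,up): [[33, -12], [32, 24], [-25, 49], [-41, 48], [-40, -12]]
10.4333 [ 0.53515228 -0.00667687  0.19517292] 0.06001861769195042
10.4333 [ 0.53515228 -0.00667687  0.19517292] 0.06001861769195042
10.4333 [ 0.53515228 -0.00667687  0.19517292] 0.06001861769195042
```

>>> {"name": "send_rows", "arguments": {
  "plan": [
    [[1,0,0,0,0],[1,0,0,0,0],[1,0,0,0,0],[1,0,0,0,0],[1,0,0,0,0],[1,0,0,0,0]]
  ]
}}

```text
t: 10.93
tool_pos: [0.5345, -0.0066, 0.1941]
orientation: [-2.066, -2.366, 0.001]
force: [-0.7, -0.2, -1.8]
opening: 0.0599
gripper_force: 10.0
```

```bash
python3 prof.py; python3 - <<'E'
from h import *
for i in range(4): s=telemetry.read_state(); print(s['t'],s['tool_pos'],s['orientation'],s['dq'].round(3)); viewer.read_camera("top")
E
```

```text
scene [302. 180.] 433 hull (fwd,up): [[34, -11], [33, 24], [-25, 50], [-40, 49], [-40, -14]]
11.0333 [ 0.53472774 -0.00665522  0.19443408] [-2.06648075e+00 -2.36604061e+00  2.21950778e-04] [ 0.001 -0.004 -0.003 -0.     0.    -0.   ]
11.0833 [ 0.53475165 -0.00668576  0.19453429] [-2.06660458e+00 -2.36602698e+00  1.05845124e-04] [-0.    -0.002 -0.001 -0.001 -0.001  0.001]
11.1333 [ 0.53480562 -0.0066744   0.19460082] [2.06658840e+00 2.36614113e+00 4.97737955e-05] [-0.    -0.003 -0.002  0.001 -0.001 -0.   ]
11.1833 [ 0.53481171 -0.00666088  0.19465339] [2.06656487e+00 2.36610833e+00 8.29297331e-05] [-0.002 -0.004  0.    -0.001  0.     0.   ]
```

>>> {"name": "send_rows", "arguments": {
  "plan": [
    [[1,0,0,-0.2,0],[1,0,0,-0.4,0],[1,0,0,-0.6,0],[1,0,0,-0.8,0],[1,0,0,-0.895,0],[1,0,0,-0.9,0],[-1,0,0,-0.9,0],[-1,0,0,-0.9,0],[-1,0,0,-0.82,0],[-1,0,0,-0.82,0],[1,0,0,-0.82,0],[1,0,0,-0.82,0],[1,0,0,-0.82,0],[1,0,0,-0.82,0],[1,0,0,-0.82,0],[1,0,0,-0.62,0],[1,0,0,-0.42,0],[1,0,0,-0.22,0],[1,0,0,-0.02,0],[1,0,0,0,0]]
  ]
}}

```text
t: 12.9
tool_pos: [0.5387, -0.0071, 0.2033]
orientation: [2.06, 2.359, 0.011]
force: [1.6, 0.5, 0.5]
opening: 0.0598
gripper_force: 10.0
```

>>> {"name": "send_rows", "arguments": {
  "plan": [
    [[1,0,0,0,0],[1,0,0,0,0],[1,0,0,0,0]]
  ]
}}

```text
t: 13.15
tool_pos: [0.5334, -0.0065, 0.1921]
orientation: [-2.065, -2.364, 0.003]
force: [-0.2, -0.3, -1.0]
opening: 0.06
gripper_force: 10.0
```

```bash
python3 prof.py; python3 - <<'E'
from h import *
s=telemetry.read_state(); print(s['t'],s['tool_pos'],s['opening'])
E
```

```text
scene [303. 184.] 513 hull (fwd,up): [[34, 21], [-25, 35], [-38, 32], [-39, -28], [30, -27]]
13.25 [ 0.53332906 -0.00648754  0.19194052] 0.06015701600363571
```

>>> {"name": "send_rows", "arguments": {
  "plan": [
    [[1,-0.026,0.2,0,0],[1,-0.053,0.4,0,0],[1,-0.08,0.6,-0.05,0],[1,-0.1065,0.798,-0.2,0],[1,-0.1065,0.798,-0.34,0],[1,-0.1065,0.798,-0.37,0],[1,-0.109,0.818,-0.42,0],[1,-0.112,0.838,-0.475,0],[1,-0.112,0.838,-0.475,0],[1,-0.113,0.845,-0.53,0],[1,-0.112,0.84,-0.58,0],[1,-0.112,0.84,-0.58,0],[1,-0.11,0.823,-0.63,0],[1,-0.1065,0.798,-0.67,0],[1,-0.104,0.778,-0.69,0],[1,-0.104,0.778,-0.69,0],[1,-0.112,0.842,-0.65,0],[1,-0.112,0.842,-0.65,0],[1,-0.112,0.842,-0.65,0]]
  ]
}}

```text
t: 14.83
tool_pos: [0.513, 0.1618, 0.0656]
orientation: [2.065, 2.366, 0.001]
force: [-0.3, 0.6, -0.7]
opening: 0.0599
gripper_force: 10.0
```

```bash
python3 prof.py; python3 - <<'E'
from h import *
im,d,c=cam("scene"); cv2.imwrite("pics/s6.png",cv2.resize(im[80:280,260:480],None,fx=2.8,fy=2.8))
s=telemetry.read_state(); print(s['t'],s['tool_pos'],s['opening'],s['gripper_force'],s['force'])
E
```

```text
scene [360. 200.] 216 hull (fwd,up): [[19, -60], [46, 0], [43, 13], [-12, 57], [-27, 54], [-29, 44], [8, -58]]
scene [335. 217.] 258 hull (fwd,up): [[-45, -65], [-48, -58], [-86, -57], [-89, -65], [-67, -69]]
top [165. 212.] 106 hull (fwd,up): [[-21, 43], [-23, 52], [-32, 53], [-30, 42]]
top [191. 220.] 516 hull (fwd,up): [[-45, -69], [-50, -59], [-90, -63], [-85, -73]]
14.9833 [0.51232281 0.1614537  0.06460453] 0.06012640073941111 9.999898737296462 [ 0.19811648 -0.17294684 -1.0465952 ]
```

View pics/s6.png

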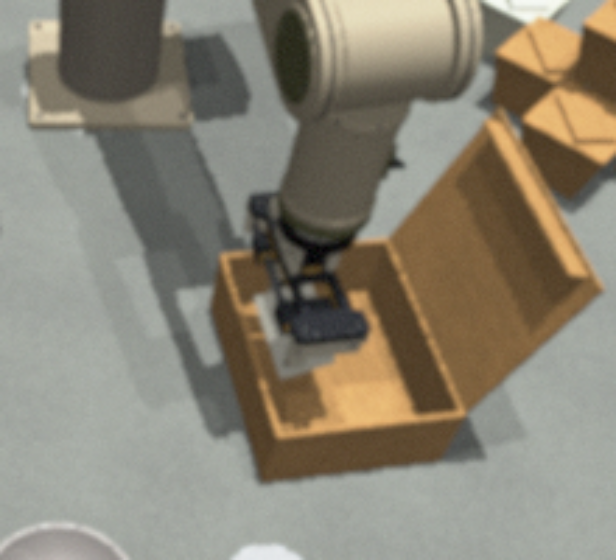

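```bash
cat > prof2.py <<'E'
from h import *
from scipy.spatial.transform import Rotation as R
s=telemetry.read_state(); T=s['tool_pos']; M=R.from_rotvec(s['orientation']).as_matrix()
im,d,c=cam("scene"); P=pts(d,c); hsv=cv2.cvtColor(im,cv2.COLOR_BGR2HSV); L=(P-T)@M*1000
box=(d>0)&(abs(L[...,0])<90)&(abs(L[...,2])<80)
for nm,cond in(("+x face",abs(L[...,1]-30)<5),("inner",abs(L[...,1])<24)):
    m=(box&cond&(hsv[...,1]<70)&(hsv[...,2]>55)&(P[...,2]>.012)).astype(np.uint8)
    k,l,st,ce=cv2.connectedComponentsWithStats(m,connectivity=4)
    for i in range(1,k):
        if st[i,4]>25:
            q=(L[l==i][:,[0,2]]*[1,-1]).astype(np.float32); print(nm,ce[i].round(),st[i,4],cv2.approxPolyDP(cv2.convexHull(q),3,True)[:,0].round().astype(int).tolist(),"sat",np.median(hsv[l==i],0))
v=im[160:235,340:400]; cv2.imwrite("pics/z.png",cv2.resize(v,None,fx=8,fy=8,interpolation=2))
E
python3 prof2.py
```

```text
+x face [364. 207.] 127 [[45, -4], [44, 11], [-13, 54], [-29, 51], [-5, -17], [10, -17]] sat [ 25.  23. 124.]
inner [355. 192.] 73 [[-11, 56], [-31, 51], [-29, 45], [-14, 50]] sat [ 27.  20. 156.]
```

View pics/z.png

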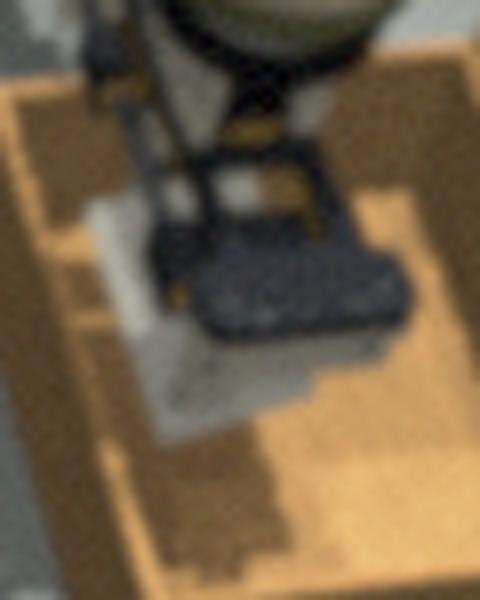

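The zoom shows the pot tilted about 17° from mouth-down and sitting high in the pads, with its lower edge running (160,440) to (390,350). I'll lower it to the floor mid-carton and let it settle flat, then regrasp it higher.

>>> {"name": "send_rows", "arguments": {
  "plan": [
    [[1,-0.03,0.14,0,0],[1,-0.058,0.28,0,0],[1,-0.058,0.28,0,0],[1,-0.058,0.28,-0.1,0],[1,-0.058,0.28,-0.16,0],[1,-0.058,0.28,-0.195,0],[1,-0.058,0.28,-0.195,0],[1,-0.058,0.28,-0.195,0],[-1,-0.058,0.28,-0.195,0],[-1,-0.058,0.28,-0.195,0],[-1,-0.058,0.28,-0.195,0],[-1,-0.058,0.28,-0.195,0],[-1,-0.058,0.28,0,0],[-1,-0.058,0.28,0.2,0],[-1,-0.058,0.28,0.4,0],[-1,-0.058,0.0,0.6,0],[-1,-0.058,-0.3,0.6,0],[-1,-0.058,-0.5,0.6,0],[-1,-0.058,-0.7,0.6,0],[-1,-0.058,-0.7,0.6,0]]
  ]
}}

```text
t: 16.7
tool_pos: [0.5008, 0.0197, 0.1856]
orientation: [2.065, 2.365, 0.001]
force: [1.1, -0.1, 0.3]
opening: 0.0931
gripper_force: 0.0
```

```bash
python3 look.py .03 .12; python3 - <<'E'
from h import *
s=telemetry.read_state(); print(s['t'],s['tool_pos'])
im=np.load("top1.npz")["im"]; cv2.imwrite("pics/t7.png",cv2.resize(im[140:290,70:290],None,fx=3.2,fy=3.2))
E
```

```text
top [380. 185.] 432 z [0.067 0.072 0.075] [ 595.8 -348.2] [53.1 51.2] 86.3
top [114. 225.] 388 z [0.075 0.08  0.083] [498.5 253.4] [60.4 37.2] 7.2
top [395. 255.] 464 z [0.033 0.061 0.077] [ 433.3 -377.3] [61.1 60.5] 75.9
scene [183. 183.] 505 z [0.033 0.058 0.077] [ 430.7 -376.7] [62.3 66.2] 74.6
scene [386. 200.] 600 z [0.036 0.079 0.083] [496.7 241.6] [63.9 62.6] 7.6
scene [186. 227.] 349 z [0.034 0.072 0.075] [ 596.2 -348.3] [55.  55.8] 53.3
16.8 [0.50104852 0.01670128 0.18545836]
```

View pics/t7.png

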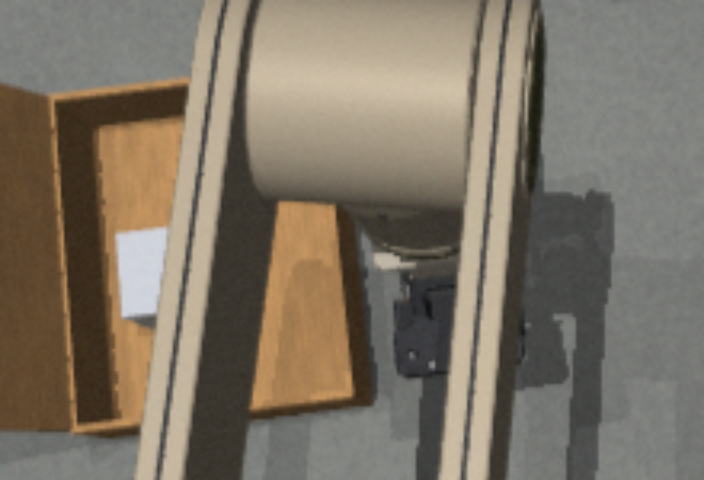

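Pot A stands flat and mouth-down in the carton: its top face is at z = 0.080 in both views, at crop (140,270). I'll shift it toward the −x wall to make room.

>>> {"name": "send_rows", "arguments": {
  "plan": [
    [[-1,0,0,0,0],[-1,0,0,0,0],[-1,0,0,0,0],[-1,0,0,0,0]]
  ]
}}

```text
t: 17.13
tool_pos: [0.5007, 0.0231, 0.1844]
orientation: [-2.064, -2.368, 0.0]
force: [0.3, -0.1, -0.4]
opening: 0.093
gripper_force: 0.0
```

>>> {"name": "send_rows", "arguments": {
  "plan": [
    [[-1,-0.005,0.2,0,0],[-1,-0.01,0.4,0,0],[-1,-0.016,0.6,-0.1,0],[-1,-0.016,0.8,-0.2,0],[-1,-0.016,1,-0.2,0],[-1,-0.016,1,-0.2,0],[-1,-0.016,1,-0.2,0],[-1,-0.016,1,-0.2,0]]
  ]
}}

```text
t: 17.8
tool_pos: [0.4972, 0.2224, 0.1445]
orientation: [2.063, 2.369, -0.001]
force: [-0.7, -0.4, 0.8]
opening: 0.0931
gripper_force: 0.0
```

>>> {"name": "send_rows", "arguments": {
  "plan": [
    [[-1,0,0.098,-0.1,0],[-1,0,0.098,-0.3,0],[-1,0,0.098,-0.48,0],[-1,0,0.098,-0.497,0],[1,0,0.098,-0.497,0],[1,0,0.098,-0.497,0],[1,0,0.098,-0.497,0],[1,0,0.098,-0.497,0],[1,0,0.098,-0.497,0],[1,0,0.098,-0.45,0],[1,-0.1,0.105,-0.45,0],[1,-0.2,0.111,-0.45,0],[1,-0.2,0.111,-0.45,0],[1,-0.2,0.111,-0.497,0],[1,-0.2,0.111,-0.497,0],[-0.5,-0.2,0.111,-0.497,0],[-0.5,-0.2,0.111,-0.497,0],[-0.5,-0.2,0.111,-0.35,0],[-0.5,-0.2,0.111,-0.1,0],[-0.5,-0.2,0.111,0.1,0]]
  ]
}}

```text
t: 19.47
tool_pos: [0.4565, 0.2432, 0.1577]
orientation: [-2.066, -2.365, 0.006]
force: [0.5, 0.9, 0.5]
opening: 0.0699
gripper_force: 0.0
```

```bash
python3 look.py .03 .12; python3 -c "
from h import *
s=telemetry.read_state(); print(s['t'],s['tool_pos'],s['opening'])"
```

```text
top [380. 185.] 433 z [0.067 0.072 0.075] [ 595.6 -348.6] [52.4 51.7] 78.0
top [123. 241.] 732 z [0.041 0.079 0.083] [463.  239.5] [60.2 50.5] 8.0
top [394. 256.] 464 z [0.033 0.062 0.077] [ 433.5 -377.5] [61.8 60.7] 76.5
scene [183. 183.] 503 z [0.033 0.057 0.076] [ 431.6 -377.2] [62.8 64.6] 75.2
scene [385. 190.] 595 z [0.035 0.078 0.083] [439.2 254.9] [100.3  87.5] 8.7
scene [185. 224.] 283 z [0.062 0.072 0.076] [ 593.7 -348.4] [52.2 55.3] 87.3
scene [190. 236.] 62 z [0.03  0.037 0.047] [ 611.3 -338.1] [20.6 54.9] 31.1
19.5667 [0.46248947 0.24570811 0.16636046] 0.07001656139013367
```

>>> {"name": "send_rows", "arguments": {
  "plan": [
    [[-1,0,0,0.2,0],[-1,0,-0.2,0.23,0],[-1,0,-0.4,0.23,0],[-1,0,-0.6,0.23,-0.1],[-1,0,-0.8,0.23,-0.2],[-1,0,-1,0.23,-0.3],[-1,0,-1,0.23,-0.365],[-1,0,-1,0.23,-0.365]]
  ]
}}

```text
t: 20.23
tool_pos: [0.4579, 0.0415, 0.2037]
orientation: [2.486, 1.92, 0.0]
force: [0.7, 0.3, 0.8]
opening: 0.093
gripper_force: 0.0
```

>>> {"name": "send_rows", "arguments": {
  "plan": [
    [[-1,0,-0.2,0,0],[-1,0,-0.4,0,0],[-1,0,-0.6,0,0],[-1,0,-0.8,0,0],[-1,0,-1,0,0],[-1,0,-1,0,0]]
  ]
}}

```text
t: 20.73
tool_pos: [0.4575, -0.1612, 0.2036]
orientation: [2.478, 1.928, -0.003]
force: [1.4, 0.8, -0.2]
opening: 0.093
gripper_force: 0.0
```

>>> {"name": "send_rows", "arguments": {
  "plan": [
    [[-1,0,-0.2,0,0],[-1,0,-0.4,0,0],[-1,0,-0.6,0,0],[-1,0,-0.8,0,0],[-1,0,-0.8,0,0],[-1,0,-0.8,0,0],[-1,0,-0.8,0,0],[-1,0,-0.8,0,0]]
  ]
}}

```text
t: 21.4
tool_pos: [0.4582, -0.3143, 0.2037]
orientation: [-2.475, -1.934, -0.001]
force: [0.4, 0.0, -0.4]
opening: 0.0931
gripper_force: 0.0
```

```bash
python3 look.py .03 .12; python3 -c "
from h import *
s=telemetry.read_state(); print(s['t'],s['tool_pos'],s['orientation'],s['opening'])"
```

```text
top [376. 184.] 246 z [0.066 0.072 0.076] [ 599.8 -337.8] [30.4 52.7] 71.8
top [120. 242.] 915 z [0.041 0.079 0.083] [462.3 245.1] [60.4 62.5] 8.0
scene [183. 183.] 499 z [0.034 0.058 0.077] [ 431.4 -377.4] [63.1 64. ] 76.0
scene [385. 189.] 626 z [0.035 0.078 0.083] [439.  255.3] [100.9  87. ] 7.5
scene [185. 224.] 283 z [0.062 0.072 0.076] [ 594.2 -348.3] [52.7 54.4] 60.3
21.5 [ 0.45821068 -0.31451333  0.20410124] [2.47573661e+00 1.93371280e+00 4.70628825e-04] 0.09278107592931356
```

>>> {"name": "send_rows", "arguments": {
  "plan": [
    [[-1,-0.129,-0.2,0,0],[-1,-0.129,-0.315,0,0],[-1,-0.129,-0.315,-0.2,0],[-1,-0.129,-0.315,-0.4,0],[-1,-0.129,-0.315,-0.6,0],[-1,-0.129,-0.315,-0.745,0],[-1,-0.129,-0.315,-0.745,0],[1,-0.129,-0.315,-0.745,0],[1,-0.129,-0.315,-0.745,0],[1,-0.129,-0.315,-0.745,0],[1,-0.129,-0.315,-0.745,0],[1,-0.129,-0.315,-0.745,0],[1,-0.129,-0.315,-0.6,0],[1,-0.129,-0.315,-0.4,0],[1,-0.129,-0.315,-0.2,0],[1,-0.129,-0.315,0,0],[1,-0.129,-0.315,0.1,0],[1,-0.129,-0.315,0.1,0]]
  ],
  "force": 12
}}

```text
t: 23.0
tool_pos: [0.4343, -0.3817, 0.2325]
orientation: [2.469, 1.923, 0.002]
force: [0.6, 0.1, 0.1]
opening: 0.0241
gripper_force: 0.0
```

>>> {"name": "send_rows", "arguments": {
  "plan": [
    [[1,0.1,0.15,0,0.1],[1,0.2,0.33,0,0.2],[1,0.3,0.5,0,0.3],[1,0.4,0.68,0,0.365],[1,0.5,0.84,0,0.365],[1,0.5,0.95,0,0.365],[1,0.5,0.95,0,0.365],[1,0.5,0.95,0,0.365]]
  ]
}}

```text
t: 23.67
tool_pos: [0.532, -0.188, 0.2239]
orientation: [2.063, 2.369, -0.0]
force: [0.2, -0.8, -0.5]
opening: 0.0006
gripper_force: 0.0
```

>>> {"name": "send_rows", "arguments": {
  "plan": [
    [[1,0,0.15,0,0],[1,0,0.33,0,0],[1,0,0.5,0,0],[1,0,0.68,0,0],[1,0,0.84,0,0],[1,0,0.93,0,0],[1,0,0.93,0,0],[1,0,0.93,0,0],[1,0,0.93,0,0]]
  ]
}}

```text
t: 24.42
tool_pos: [0.5318, -0.0047, 0.2239]
orientation: [2.068, 2.365, -0.001]
force: [-0.2, -0.0, 0.4]
opening: 0.0006
gripper_force: 0.0
```

```bash
python3 prof.py; python3 -c "
from h import *
s=telemetry.read_state(); print(s['t'],s['tool_pos'],s['orientation'],s['opening'])"
```

```text
24.5167 [ 0.53183346 -0.00479044  0.22389853] [ 2.06886452e+00  2.36379236e+00 -5.62160323e-04] 0.0005306618749279647
```

```bash
python3 look.py .015 .12
```

```text
top [380. 185.] 432 z [0.067 0.072 0.075] [ 595.7 -348.4] [51.4 52.9] 8.0
top [370. 195.] 75 z [0.017 0.03  0.043] [ 583.5 -334.4] [55.2 21. ] 42.9
top [115. 242.] 601 z [0.061 0.08  0.084] [461.6 250.7] [60.8 51.1] 6.3
top [394. 255.] 564 z [0.019 0.056 0.077] [ 434.9 -377.4] [61.5 60.2] 75.8
scene [184. 185.] 619 z [0.019 0.052 0.076] [ 432.8 -377.5] [63.9 63.7] 76.5
scene [385. 191.] 708 z [0.022 0.072 0.083] [438.9 255.3] [101.  87.] 7.3
scene [186. 228.] 402 z [0.021 0.071 0.075] [ 596.1 -348. ] [56.4 54.8] 55.6
```

>>> {"name": "send_rows", "arguments": {
  "plan": [
    [[-1,-0.1,-0.2,0,-0.1],[-1,-0.2,-0.38,0,-0.2],[-1,-0.3,-0.55,0,-0.3],[-1,-0.3,-0.75,0,-0.361],[-1,-0.3,-0.95,0,-0.361],[-1,-0.3,-0.95,0,-0.361],[-1,-0.3,-0.95,0,-0.361]]
  ]
}}

```text
t: 25.2
tool_pos: [0.471, -0.1957, 0.2238]
orientation: [-2.479, -1.93, 0.0]
force: [-0.2, 0.4, -0.5]
opening: 0.0426
gripper_force: 0.0
```

>>> {"name": "send_rows", "arguments": {
  "plan": [
    [[-1,-0.1,-0.2,0,0],[-1,-0.19,-0.38,0,0],[-1,-0.19,-0.55,0,0],[-1,-0.19,-0.75,0,0],[-1,-0.19,-0.913,0,0],[-1,-0.19,-0.913,0,0],[-1,-0.19,-0.913,0,0],[-1,-0.19,-0.913,0,0]]
  ]
}}

```text
t: 25.87
tool_pos: [0.434, -0.3747, 0.2236]
orientation: [-2.473, -1.935, -0.001]
force: [-0.3, 0.9, 0.2]
opening: 0.092
gripper_force: 0.0
```

>>> {"name": "send_rows", "arguments": {
  "plan": [
    [[-1,0,-0.014,-0.2,0],[-1,0,-0.014,-0.4,0],[-1,0,-0.014,-0.6,0],[-1,0,-0.014,-0.8,0],[-1,0,-0.014,-0.843,0],[1,0,-0.014,-0.843,0],[1,0,-0.014,-0.843,0],[1,0,-0.014,-0.843,0],[1,0,-0.014,-0.843,0],[1,0,-0.014,-0.843,0],[1,0,-0.014,-0.843,0],[1,0,-0.014,-0.843,0],[1,0,-0.014,-0.843,0],[1,0,-0.014,-0.843,0],[1,0,-0.014,-0.65,0],[1,0,-0.014,-0.45,0],[1,0,-0.014,-0.25,0],[1,0,-0.014,-0.05,0],[1,0,-0.014,0,0],[1,0,-0.014,0,0]]
  ],
  "force": 15
}}

```text
t: 27.53
tool_pos: [0.4357, -0.3806, 0.2298]
orientation: [2.467, 1.93, 0.002]
force: [-0.7, -0.2, -0.1]
opening: 0.0594
gripper_force: 15.0
```

Held. I'll carry it to the front rim.

>>> {"name": "send_rows", "arguments": {
  "plan": [
    [[1,0.1,0.15,0,0.1],[1,0.2,0.33,0,0.2],[1,0.3,0.5,0,0.3],[1,0.4,0.68,0,0.365],[1,0.5,0.84,0,0.365],[1,0.5,0.95,0,0.365],[1,0.5,0.95,0,0.365],[1,0.5,0.95,0,0.365]]
  ]
}}

```text
t: 28.2
tool_pos: [0.5331, -0.187, 0.2216]
orientation: [-2.057, -2.371, 0.002]
force: [0.3, 0.6, -1.2]
opening: 0.0596
gripper_force: 15.0
```

>>> {"name": "send_rows", "arguments": {
  "plan": [
    [[1,0,0.15,0,0],[1,0,0.33,0,0],[1,0,0.5,0,0],[1,0,0.68,0,0],[1,0,0.84,0,0],[1,0,0.93,0,0],[1,0,0.93,0,0],[1,0,0.93,0,0],[1,0,0.93,0,0]]
  ]
}}

```text
t: 28.95
tool_pos: [0.5335, -0.004, 0.2231]
orientation: [-2.063, -2.369, 0.002]
force: [-0.0, 0.5, 0.0]
opening: 0.0597
gripper_force: 15.0
```

```bash
python3 prof2.py; python3 -c "
from h import *
s=telemetry.read_state(); print(s['t'],s['tool_pos'],s['orientation'],s['opening'])"
```

```text
+x face [311. 185.] 391 [[28, -57], [30, 21], [-29, 20], [-30, -56]] sat [ 27.  20. 126.]
inner [298. 177.] 101 [[-29, 21], [-29, -57], [-26, 16]] sat [ 27.  19. 116.]
29.0 [ 0.53358344 -0.00415937  0.22326996] [-2.06355962e+00 -2.36835024e+00  1.55150311e-03] 0.059499672749741266
```

>>> {"name": "send_rows", "arguments": {
  "plan": [
    [[1,-0.02,0.16,-0.2,0],[1,-0.041,0.307,-0.4,0],[1,-0.041,0.307,-0.427,0],[1,-0.055,0.41,-0.427,0],[1,-0.061,0.456,-0.427,0],[1,-0.0675,0.506,-0.404,0],[1,-0.074,0.555,-0.39,0],[1,-0.081,0.605,-0.385,0],[1,-0.087,0.654,-0.39,0],[1,-0.094,0.704,-0.403,0],[1,-0.1,0.753,-0.427,0],[1,-0.104,0.78,-0.445,0],[1,-0.107,0.803,-0.465,0],[1,-0.111,0.833,-0.497,0],[1,-0.111,0.833,-0.497,0],[1,-0.111,0.833,-0.3,0],[1,-0.111,0.833,-0.15,0],[1,-0.111,0.833,-0.15,0],[1,-0.111,0.833,-0.15,0],[1,-0.111,0.833,-0.15,0]]
  ]
}}

```text
t: 30.67
tool_pos: [0.511, 0.1639, 0.1928]
orientation: [-2.061, -2.37, 0.002]
force: [0.1, -0.5, -0.6]
opening: 0.0597
gripper_force: 15.0
```

```bash
python3 prof2.py; python3 -c "
from h import *
s=telemetry.read_state(); print(s['t'],s['tool_pos'],s['orientation'],s['opening'])"
```

```text
+x face [360. 182.] 403 [[9, -12], [-12, 46], [-79, 20], [-60, -35], [-45, -34]] sat [ 26.  20. 128.]
inner [355. 168.] 414 [[-15, 47], [-79, 22], [-75, 1], [-10, 41]] sat [ 25.  19. 174.]
30.7167 [0.51055439 0.16378201 0.19203505] [-2.06078449 -2.3688965   0.00362563] 0.05969914251901145
```

>>> {"name": "send_rows", "arguments": {
  "plan": [
    [[1,0.027,-0.2,0,0],[1,0.053,-0.4,0,0],[1,0.08,-0.6,0,0],[1,0.107,-0.8,0,0],[1,0.107,-0.8,-0.2,0],[1,0.107,-0.8,-0.4,0],[1,0.107,-0.8,-0.6,0],[1,0.107,-0.8,-0.75,0],[1,0.107,-0.8,-0.8,0],[1,0.107,-0.8,-0.83,0],[1,0.107,-0.8,-0.83,0],[-1,0.107,-0.8,-0.83,0],[-1,0.107,-0.8,-0.83,0],[-1,0.107,-0.8,-0.83,0],[-1,0.107,-0.8,-0.83,0],[-1,0.107,-0.8,-0.63,0],[-1,0.107,-0.8,-0.43,0],[-1,0.107,-0.8,-0.23,0],[-1,0.107,-0.8,-0.03,0],[-1,0.107,-0.8,0,0]]
  ]
}}

```text
t: 32.38
tool_pos: [0.5372, 0.0038, 0.2037]
orientation: [2.054, 2.362, 0.012]
force: [0.6, 0.5, 1.3]
opening: 0.0932
gripper_force: 0.0
```

>>> {"name": "send_rows", "arguments": {
  "plan": [
    [[-1,0,0,0,0],[-1,0,0,0,0],[-1,0,0,0,0]]
  ]
}}

```text
t: 32.63
tool_pos: [0.5319, 0.0042, 0.1921]
orientation: [-2.06, -2.369, 0.002]
force: [0.6, -0.6, -0.1]
opening: 0.0928
gripper_force: 0.0
```

```bash
python3 look.py .02 .12; python3 -c "
from h import *
s=telemetry.read_state(); print(s['t'],s['tool_pos'],s['orientation'],s['opening'])"
```

```text
top [380. 185.] 431 z [0.067 0.072 0.076] [ 595.6 -348.9] [52.3 53.4] 3.5
top [370. 194.] 63 z [0.021 0.033 0.043] [ 584.2 -334.1] [55.4 20.6] 39.8
top [250. 209.] 407 z [0.039 0.059 0.064] [544.1 -44.7] [61.1 40.7] 8.2
top [115. 242.] 597 z [0.066 0.08  0.083] [461.5 250.7] [60.  52.4] 7.0
scene [385. 190.] 682 z [0.027 0.074 0.083] [439.5 255.5] [100.7  88.1] 7.1
scene [297. 214.] 638 z [0.026 0.06  0.064] [538.1 -27.8] [64.  75.1] 8.0
scene [186. 228.] 379 z [0.026 0.071 0.075] [ 595.5 -347. ] [55.9 54.9] 80.4
32.7333 [0.53160558 0.00421971 0.19153173] [-2.0596406  -2.36807373  0.00367375] 0.09308909790693426
```

>>> {"name": "send_rows", "arguments": {
  "plan": [
    [[-0.6,0.034,-0.098,0,0],[-0.6,0.034,-0.098,-0.2,0],[-0.6,0.034,-0.098,-0.4,0],[-0.6,0.034,-0.098,-0.6,0],[-0.6,0.034,-0.098,-0.8,0],[-0.6,0.034,-0.098,-0.817,0],[1,0.034,-0.098,-0.817,0],[1,0.034,-0.098,-0.817,0],[1,0.034,-0.098,-0.817,0],[1,0.034,-0.098,-0.817,0],[1,0.034,-0.098,-0.817,0],[1,0.034,-0.098,-0.817,0],[1,0.034,-0.098,-0.65,0],[1,0.034,-0.098,-0.45,0],[1,0.034,-0.098,-0.25,0],[1,0.034,-0.098,-0.05,0],[1,0.034,-0.098,0,0],[1,0.034,-0.098,0,0],[1,0.034,-0.098,0,0],[1,0.034,-0.098,0,0]]
  ],
  "force": 10
}}

```text
t: 34.4
tool_pos: [0.5386, -0.0153, 0.1919]
orientation: [-2.06, -2.369, 0.003]
force: [-0.5, -0.8, -1.0]
opening: 0.0604
gripper_force: 9.9
```

```bash
python3 prof2.py; python3 -c "
from h import *
s=telemetry.read_state(); print(s['t'],s['tool_pos'],s['orientation'],s['opening'])"
```

```text
+x face [300. 191.] 348 [[25, -27], [23, 23], [-50, 29], [-48, -32], [9, -32]] sat [ 27.  20. 126.]
inner [291. 178.] 197 [[-20, 31], [-49, 29], [-49, -31], [-17, 27]] sat [ 26.  20. 173.]
34.45 [ 0.53828509 -0.01532056  0.19128983] [-2.05953279 -2.36787173  0.00358272] 0.05984955886293953
```

>>> {"name": "send_rows", "arguments": {
  "plan": [
    [[1,0.1,0.2,0,0],[1,0.08,0.4,0,0],[1,0.05,0.6,0,0],[1,0.03,0.8,-0.1,0],[1,0.02,0.91,-0.21,0],[1,0.02,0.91,-0.3,0],[1,0.02,0.91,-0.35,0],[1,0.017,0.93,-0.407,0],[1,0.0156,0.943,-0.467,0],[1,0.0153,0.945,-0.517,0],[1,0.016,0.94,-0.567,0],[1,0.018,0.925,-0.617,0],[1,0.021,0.9,-0.667,0],[1,0.026,0.866,-0.707,0],[1,0.03,0.836,-0.732,0],[1,0.03,0.836,-0.732,0],[1,0.02,0.906,-0.69,0],[1,0.02,0.906,-0.69,0],[1,0.02,0.906,-0.69,0]]
  ]
}}

```text
t: 36.03
tool_pos: [0.5446, 0.1663, 0.057]
orientation: [2.06, 2.37, 0.002]
force: [-0.4, -0.1, -1.3]
opening: 0.0598
gripper_force: 10.0
```

```bash
python3 prof2.py; python3 -c "
from h import *
s=telemetry.read_state(); print(s['t'],s['tool_pos'],s['orientation'],s['opening'],s['force'])"
```

```text
+x face [365. 217.] 105 [[36, -5], [39, 7], [-14, 57], [-26, 61], [-15, -9], [-11, -13], [29, -11]] sat [ 24.  22. 121.]
inner [374. 194.] 32 [[34, 67], [26, 71], [15, 65], [27, 62]] sat [ 27.  20. 131.]
inner [358. 206.] 122 [[-23, 64], [-26, 57], [-15, -16], [-13, 61]] sat [ 26.  20. 110.]
36.0833 [0.5442708  0.16600422 0.05661392] [2.06042596e+00 2.37020280e+00 1.09683816e-03] 0.06008544962073497 [-0.02881086 -0.60542853 -0.90799293]
```

View pics/z.png

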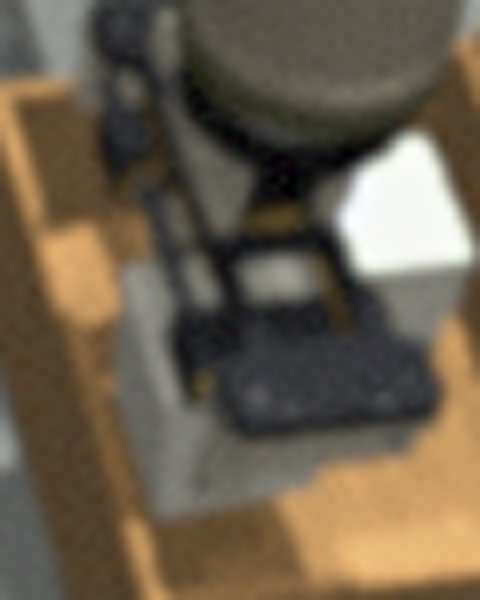

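The zoom shows pot B close to mouth-down (tilt about 8°), its lower edge running (160,515) to (430,440), with pot A white and flat behind it. I'll set pot B down in the front row.

>>> {"name": "send_rows", "arguments": {
  "plan": [
    [[1,-0.042,0.03,0,0],[1,-0.042,0.03,-0.06,0],[1,-0.042,0.03,-0.12,0],[1,-0.042,0.03,-0.15,0],[1,-0.042,0.03,-0.16,0],[1,-0.042,0.03,-0.16,0],[-0.5,-0.042,0.03,-0.16,0],[-0.5,-0.042,0.03,-0.16,0],[-0.5,-0.042,0.03,-0.16,0],[-0.5,-0.042,0.03,-0.16,0],[-0.5,-0.042,0.03,-0.05,0],[-0.5,-0.042,0.03,0.15,0],[-0.5,-0.042,0.03,0.35,0],[-0.5,-0.042,0.03,0.55,0],[-0.5,-0.042,0.03,0.75,0],[-0.5,-0.042,-0.17,0.8,0],[-0.5,-0.042,-0.37,0.8,0],[-0.5,-0.042,-0.57,0.8,0],[-0.5,-0.042,-0.77,0.8,0],[-0.5,-0.042,-0.9,0.8,0]]
  ]
}}

```text
t: 37.75
tool_pos: [0.5353, -0.0175, 0.2167]
orientation: [2.062, 2.368, 0.0]
force: [0.2, -0.1, -0.2]
opening: 0.0698
gripper_force: 0.0
```

>>> {"name": "send_rows", "arguments": {
  "plan": [
    [[-1,0.1,-0.2,0,0],[-1,0.2,-0.4,0,0],[-1,0.25,-0.6,0,0],[-1,0.25,-0.8,0,0],[-1,0.25,-0.9,0,0],[-1,0.25,-0.9,0,0],[-1,0.25,-0.9,0,0],[-1,0.25,-0.9,0,0]]
  ]
}}

```text
t: 38.42
tool_pos: [0.5854, -0.1936, 0.2161]
orientation: [-2.062, -2.37, -0.001]
force: [-0.4, -0.2, 0.1]
opening: 0.0929
gripper_force: 0.0
```

```bash
python3 look.py .03 .12; python3 -c "
from h import *
s=telemetry.read_state(); print(s['t'],s['tool_pos'],s['orientation'],s['opening'])
im=np.load('top1.npz')['im']; cv2.imwrite('pics/t8.png',cv2.resize(im[140:290,10:290],None,fx=2.8,fy=2.8))"
```

```text
top [382. 186.] 334 z [0.067 0.072 0.076] [ 593.2 -355.1] [39.  52.2] 66.1
top [148. 210.] 878 z [0.042 0.079 0.083] [536.2 184.7] [61.2 61.5] 7.4
top [120. 242.] 917 z [0.041 0.079 0.083] [462.4 245. ] [60.6 61.5] 7.6
scene [377. 199.] 1198 z [0.036 0.078 0.083] [477.7 226.9] [ 94.  223.9] 57.1
scene [185. 224.] 283 z [0.063 0.072 0.075] [ 595.2 -348.5] [54.6 52.8] 2.0
scene [190. 235.] 61 z [0.031 0.039 0.051] [ 611.  -338.4] [19.4 54.7] 30.5
38.5167 [ 0.58553788 -0.19284517  0.21619902] [2.05983668e+00 2.37198328e+00 6.30021536e-04] 0.09287138594993823
```

View pics/t8.png

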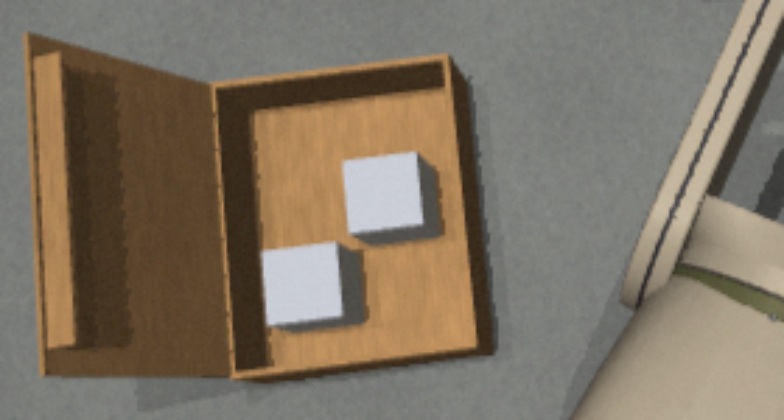

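Both pots stand flat at z = 0.080, at crop (305,285) and (385,195). Next is the jar.

>>> {"name": "send_rows", "arguments": {
  "plan": [
    [[-0.6,0.05,-0.2,0,0],[-0.6,0.05,-0.4,0,0],[-0.6,0.05,-0.6,0,0],[-0.6,0.05,-0.775,0,0],[-0.6,0.05,-0.775,0,0],[-0.6,0.05,-0.775,-0.2,0],[-0.6,0.05,-0.775,-0.4,0],[-0.6,0.05,-0.775,-0.6,0],[-0.6,0.05,-0.775,-0.8,0],[-0.6,0.05,-0.775,-0.88,0],[-0.6,0.05,-0.775,-0.88,0],[1,0.05,-0.775,-0.88,0],[1,0.05,-0.775,-0.88,0],[1,0.05,-0.775,-0.88,0],[1,0.05,-0.775,-0.88,0],[1,0.05,-0.775,-0.88,0],[1,0.05,-0.775,-0.88,0],[1,0.05,-0.775,-0.88,0],[1,0.05,-0.775,-0.88,0],[1,0.05,-0.775,-0.88,0]]
  ],
  "force": 25
}}

```text
t: 40.18
tool_pos: [0.5974, -0.3503, 0.0434]
orientation: [2.058, 2.367, 0.002]
force: [-0.8, 0.7, 6.8]
opening: 0.0571
gripper_force: 25.0
```

>>> {"name": "send_rows", "arguments": {
  "plan": [
    [[1,0,0,0.2,0],[1,0,0,0.4,0],[1,0,0,0.6,0],[1,0,0,0.8,0],[1,0,0.2,0.88,0],[1,0,0.4,0.88,0],[1,0,0.6,0.88,0],[1,0,0.8,0.88,0],[1,0,1,0.88,0],[1,0,1,0.88,0],[1,0,1,0.88,0]]
  ]
}}

```text
t: 41.1
tool_pos: [0.5958, -0.1471, 0.217]
orientation: [2.056, 2.373, 0.001]
force: [0.2, -0.9, -2.5]
opening: 0.057
gripper_force: 25.0
```

>>> {"name": "send_rows", "arguments": {
  "plan": [
    [[1,-0.03,0.2,0,0],[1,-0.07,0.4,0,0],[1,-0.1,0.6,0,0],[1,-0.13,0.8,0,0],[1,-0.165,1,0,0],[1,-0.165,1,0,0],[1,-0.165,1,0,0]]
  ]
}}

```text
t: 41.68
tool_pos: [0.5626, 0.0515, 0.2165]
orientation: [2.058, 2.372, 0.001]
force: [0.1, -1.3, -2.1]
opening: 0.057
gripper_force: 25.0
```

>>> {"name": "send_rows", "arguments": {
  "plan": [
    [[1,0,0.2,0,0],[1,0,0.4,0,0],[1,0,0.6,0,0],[1,0,0.8,0,0],[1,0,1,0,0],[1,0,1,0,0],[1,0,1,0,0],[1,0,1,0,0],[1,0,1,0,0]]
  ]
}}

```text
t: 42.43
tool_pos: [0.5633, 0.2484, 0.2159]
orientation: [2.064, 2.367, -0.001]
force: [-0.4, -0.4, -1.7]
opening: 0.0571
gripper_force: 25.0
```

```bash
python3 look.py .03 .3; python3 -c "
from h import *
s=telemetry.read_state(); print(s['t'],s['tool_pos'],s['orientation'],s['opening'])"
```

```text
top [104. 175.] 171 z [0.234 0.244 0.247] [580.2 233.6] [62.4 15.9] 14.1
top [112. 189.] 110 z [0.191 0.203 0.218] [552.9 230.3] [15.2 54.5] 68.9
top [148. 210.] 879 z [0.041 0.079 0.083] [536.2 185. ] [60.9 61.4] 7.6
top [121. 242.] 886 z [0.04  0.079 0.083] [462.6 245.3] [61.  62.5] 8.2
scene [386. 194.] 1684 z [0.038 0.081 0.26 ] [488.5 220.1] [129.1 231.4] 82.2
42.5333 [0.56307311 0.24869857 0.21605569] [ 2.06451837e+00  2.36743698e+00 -2.24119372e-04] 0.057274714361113574
```

>>> {"name": "send_rows", "arguments": {
  "plan": [
    [[1,0,0.052,-0.1,0],[1,0,0.052,-0.3,0],[1,0,0.052,-0.5,0],[1,0,0.052,-0.7,0],[1,0,0.052,-0.8,0],[1,0,0.052,-0.84,0],[1,0,0.052,-0.855,0],[1,0,0.052,-0.855,0],[1,0,0.052,-0.855,0],[-0.5,0,0.052,-0.855,0],[-0.5,0,0.052,-0.855,0],[-0.5,0,0.052,-0.855,0],[-0.5,0,0.052,-0.855,0],[-0.5,0,0.052,-0.7,0],[-0.5,0,0.052,-0.5,0],[-0.5,0,0.052,-0.3,0],[-0.5,0,0.052,-0.1,0],[-0.5,0,0.052,0.1,0],[-0.5,0,0.052,0.3,0]]
  ]
}}

```text
t: 44.12
tool_pos: [0.5621, 0.2611, 0.2783]
orientation: [2.061, 2.37, 0.001]
force: [0.7, -0.3, -0.1]
opening: 0.0696
gripper_force: 0.0
```

>>> {"name": "send_rows", "arguments": {
  "plan": [
    [[1,0,-0.2,0.2,0],[1,0,-0.4,0.2,0],[1,0,-0.6,0.2,0],[1,0,-0.8,0.2,0],[1,0,-0.95,0.2,0],[1,0,-0.95,0.2,0],[1,0,-0.95,0.2,0],[1,0,-0.95,0.2,0]]
  ]
}}

```text
t: 44.78
tool_pos: [0.5624, 0.0714, 0.3162]
orientation: [-2.062, -2.37, -0.001]
force: [-1.1, -0.3, -0.4]
opening: 0.0213
gripper_force: 0.0
```

```bash
python3 look.py .03 .12; sed -n 1,20p carton.py | sed 's/0.npz/1.npz/' > c1.py; python3 c1.py | grep -E "flap"; python3 -c "
from h import *
s=telemetry.read_state(); print(s['t'],s['tool_pos'],s['orientation'],s['opening'])"
```

```text
top [114. 195.] 444 z [0.072 0.077 0.081] [566.7 261.3] [52.8 51.7] 25.6
top [143. 211.] 696 z [0.038 0.079 0.083] [538.3 200.9] [113.5  69.5] 58.0
top [120. 240.] 797 z [0.046 0.079 0.083] [463.  245.6] [58.5 61.8] 8.1
scene [377. 199.] 1200 z [0.037 0.079 0.083] [477.5 227.9] [ 93.5 223.5] 57.5
scene [398. 215.] 270 z [0.067 0.077 0.081] [557.8 276.5] [53.  87.1] 21.4
44.8833 [0.56235436 0.07242331 0.31595351] [-2.05978336e+00 -2.37176541e+00 -5.10066104e-04] 0.01329018409234786
  return _methods._mean(a, axis=axis, dtype=dtype,
  ret = ret.dtype.type(ret / rcount)
Traceback (most recent call last):
  File "c1.py", line 17, in <module>
    z=np.load(f"{n}1.npz"); fit(n,z["im"],z["d"])
                            ~~~^^^^^^^^^^^^^^^^^^
  File "c1.py", line 9, in fit
    k=np.polyfit(f[:,0],f[:,1],1); print(" front line slope deg",np.degrees(np.arctan(k[0])),"y' mid",k[1],len(f))
TypeError: expected non-empty vector for x
```

The jar is upright on the floor, its lid at z ≈ 0.077. Now I'll take the closed fingers over and behind the flap.

>>> {"name": "send_rows", "arguments": {
  "plan": [
    [[1,0,0,0.1,0],[1,-0.04,0.2,0.1,0],[1,-0.08,0.4,0.1,0],[1,-0.12,0.6,0.1,0],[1,-0.16,0.8,0.1,0],[1,-0.18,0.87,0.1,0],[1,-0.18,0.87,0.1,0],[1,-0.18,0.87,0.1,0]]
  ]
}}

```text
t: 45.55
tool_pos: [0.5255, 0.2472, 0.3357]
orientation: [-2.057, -2.375, 0.001]
force: [0.1, -0.2, -0.6]
opening: 0.0002
gripper_force: 0.0
```

>>> {"name": "send_rows", "arguments": {
  "plan": [
    [[1,-0.04,0.2,0,0],[1,-0.08,0.4,0,0],[1,-0.12,0.6,0,0],[1,-0.16,0.8,0,0],[1,-0.18,0.87,0,0],[1,-0.18,0.87,0,0],[1,-0.18,0.87,0,0],[1,-0.18,0.87,0,0]]
  ]
}}

```text
t: 46.22
tool_pos: [0.4911, 0.4177, 0.3359]
orientation: [2.062, 2.369, -0.001]
force: [-0.6, 0.2, -0.3]
opening: 0.0006
gripper_force: 0.0
```

```bash
python3 - <<'E'
from h import *
s=telemetry.read_state(); T=s['tool_pos']; print(s['t'],T,s['orientation'],s['opening'],s['q'].round(2))
a=np.radians(7.6); R=np.array([[np.cos(a),np.sin(a)],[-np.sin(a),np.cos(a)]]); C=np.array([.516,.2146])
print("tool carton",(R@(T[:2]-C)).round(4))
for n in("top","scene"):
    im,d,c=cam(n); P=pts(d,c); q=(P[...,:2]-C)@R.T; hsv=cv2.cvtColor(im,cv2.COLOR_BGR2HSV)
    m=(d>0)&(P[...,2]>.12)&(P[...,2]<.3)&(abs(q[...,0])<.11)&(q[...,1]>.08)&(q[...,1]<.25)&(abs(hsv[...,0].astype(int)-16)<6)&(hsv[...,1]>80)
    if m.sum()>40: k=np.polyfit(P[m][:,2],q[m][:,1],1); print(n,m.sum(),"flap y=",k,"angle",np.pi/2+np.arctan(k[0]),"zmax",np.percentile(P[m][:,2],99))
    m=(d>0)&(abs(q[...,0])<.115)&(abs(q[...,1])<.09)&(P[...,2]>.07)&(P[...,2]<.087)&(hsv[...,1]<70)
    mm,l,st,ce=cv2.connectedComponentsWithStats(m.astype(np.uint8))
    for i in range(1,mm):
        if st[i,4]>60: print(n,"in carton",q[l==i].mean(0).round(3),np.median(P[l==i][:,2]).round(3),st[i,4])
E
```

```text
46.2167 [0.49114841 0.4177091  0.33591767] [ 2.06249571e+00  2.36884760e+00 -6.57259438e-04] 0.0005827468211039656 [ 0.63  0.24  1.14 -0.    1.76  0.49]
tool carton [0.0022 0.2046]
top 6215 flap y= [0.28372556 0.07498506] angle 1.847256392413345 zmax 0.27644848822677603
top in carton [0.056 0.04 ] 0.077 434
top in carton [ 0.016 -0.033] 0.08 729
top in carton [-0.05   0.037] 0.08 754
scene 3491 flap y= [0.29566482 0.07345825] angle 1.858271158301982 zmax 0.2763815197609308
scene in carton [-0.05   0.037] 0.08 363
scene in carton [ 0.015 -0.033] 0.08 396
scene in carton [0.055 0.04 ] 0.078 241
```

>>> {"name": "send_rows", "arguments": {
  "plan": [
    [[1,0,0,-0.2,0],[1,0,0,-0.405,0],[1,0,0,-0.405,0],[1,0.018,-0.14,-0.405,0],[1,0.036,-0.27,-0.405,0],[1,0.05,-0.37,-0.397,0],[1,0.063,-0.474,-0.39,0],[1,0.073,-0.55,-0.395,0],[1,0.082,-0.617,-0.4,0],[1,0.091,-0.68,-0.41,0],[1,0.1,-0.75,-0.42,0],[1,0.107,-0.8,-0.44,0],[1,0.114,-0.855,-0.465,0],[1,0.12,-0.905,-0.49,0],[1,0.127,-0.955,-0.52,0],[1,0.127,-0.955,-0.52,0],[1,0.127,-0.955,-0.52,0]]
  ]
}}

```text
t: 47.73
tool_pos: [0.5154, 0.2275, 0.231]
orientation: [-2.062, -2.369, 0.002]
force: [0.1, -0.1, 0.3]
opening: 0.0005
gripper_force: 0.0
```

```bash
python3 - <<'E'
from h import *
s=telemetry.read_state(); print(s['t'],s['tool_pos'],s['force'])
im,d,c=cam("scene"); cv2.imwrite("pics/s9.png",cv2.resize(im[60:280,260:500],None,fx=2.6,fy=2.6))
E
```

```text
47.7333 [0.51539289 0.22752228 0.23102725] [ 0.05218354 -0.05973993  0.30535627]
```

View pics/s9.png

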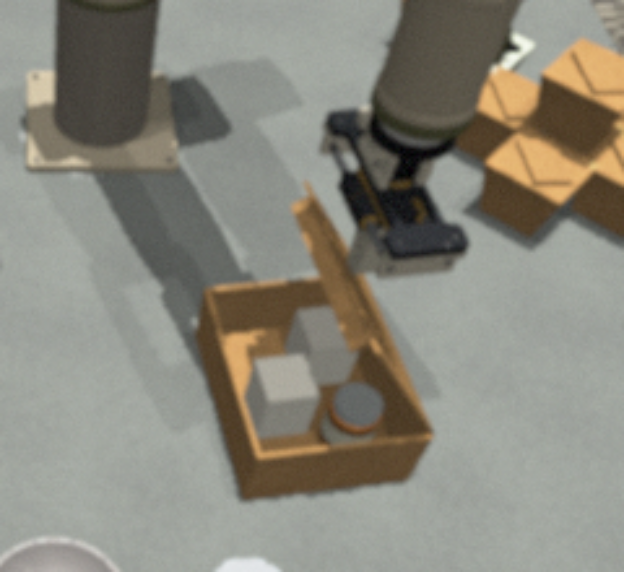

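The flap is following the fingers and now leans over the carton, its free edge at (305,200) in the crop. I'll carry it on down to shut.

>>> {"name": "send_rows", "arguments": {
  "plan": [
    [[1,0.011,-0.084,-0.07,0],[1,0.0225,-0.168,-0.16,0],[1,0.03,-0.223,-0.245,0],[1,0.035,-0.263,-0.335,0],[1,0.039,-0.292,-0.415,0],[1,0.041,-0.307,-0.49,0],[1,0.042,-0.317,-0.53,0],[1,0.043,-0.322,-0.56,0],[1,0.043,-0.322,-0.585,0],[1,0.043,-0.322,-0.595,0],[1,0.043,-0.322,-0.603,0],[1,0.043,-0.322,-0.603,0],[1,0.043,-0.322,-0.603,0]]
  ]
}}

```text
t: 48.87
tool_pos: [0.5247, 0.164, 0.112]
orientation: [2.061, 2.37, 0.001]
force: [0.6, 0.7, -0.3]
opening: 0.0005
gripper_force: 0.0
```

>>> {"name": "send_rows", "arguments": {
  "plan": [
    [[1,0,0,0,0],[1,0,0,0.1,0],[1,0,0,0.3,0],[1,0,0,0.5,0],[1,0,-0.2,0.6,0],[1,0,-0.4,0.6,0],[1,0,-0.6,0.6,0],[1,0,-0.8,0.6,0],[1,0,-1,0.6,0],[1,0,-1,0.6,0],[1,0,-1,0.6,0]]
  ]
}}

```text
t: 49.78
tool_pos: [0.5244, -0.0383, 0.2317]
orientation: [2.066, 2.366, 0.001]
force: [-0.1, -0.2, -0.2]
opening: 0.0003
gripper_force: 0.0
```

```bash
python3 - <<'E'
from h import *
s=telemetry.read_state(); print(s['t'],s['tool_pos'],s['force'])
a=np.radians(7.6); R=np.array([[np.cos(a),np.sin(a)],[-np.sin(a),np.cos(a)]]); C=np.array([.516,.2146])
for n in("top","scene"):
    im,d,c=cam(n); P=pts(d,c); q=(P[...,:2]-C)@R.T; hsv=cv2.cvtColor(im,cv2.COLOR_BGR2HSV)
    m=(d>0)&(P[...,2]>.06)&(P[...,2]<.3)&(abs(q[...,0])<.105)&(abs(q[...,1])<.085)&(hsv[...,1]>80)
    k=np.polyfit(q[m][:,1],P[m][:,2],1); print(n,m.sum(),"slope",k,"angle",-np.arctan(k[0]))
E
```

```text
49.7833 [ 0.524377   -0.03827174  0.23172628] [-0.07806954 -0.19142339 -0.18713336]
top 5650 slope [-0.16147996  0.11022409] angle 0.16009794614905795
scene 3108 slope [-0.16040208  0.11132721] angle 0.1590472768936138
```

>>> {"name": "send_rows", "arguments": {
  "plan": [
    [[1,0,0.2,0,0],[1,0,0.4,0,0],[1,0,0.6,0,0],[1,0,0.8,0,0],[1,0,0.942,0,0],[1,0,0.942,-0.2,0],[1,0,0.942,-0.4,0],[1,0,0.942,-0.48,0],[1,0,0.942,-0.52,0],[1,0,0.942,-0.56,0],[1,0,0.942,-0.585,0],[1,0,0.942,-0.6,0],[1,0,0.942,-0.608,0],[1,0,0.942,-0.608,0],[1,0,0.942,-0.608,0]]
  ]
}}

```text
t: 51.13
tool_pos: [0.5251, 0.1521, 0.1108]
orientation: [2.061, 2.369, 0.002]
force: [-0.2, 0.2, -0.5]
opening: 0.0004
gripper_force: 0.0
```

```bash
cat > flap.py <<'E'
from h import *
s=telemetry.read_state(); print(s['t'],s['tool_pos'],s['force'])
a=np.radians(7.6); R=np.array([[np.cos(a),np.sin(a)],[-np.sin(a),np.cos(a)]]); C=np.array([.516,.2146])
for n in("top","scene"):
    im,d,c=cam(n); P=pts(d,c); q=(P[...,:2]-C)@R.T; hsv=cv2.cvtColor(im,cv2.COLOR_BGR2HSV)
    m=(d>0)&(P[...,2]>.06)&(P[...,2]<.14)&(abs(q[...,0])<.105)&(abs(q[...,1])<.085)&(hsv[...,1]>80)&(abs(hsv[...,0].astype(int)-16)<6)
    y,z=q[m][:,1],P[m][:,2]; k=np.polyfit(y,z,1); r=abs(z-np.polyval(k,y))<.006; k=np.polyfit(y[r],z[r],1); print(n,r.sum(),"slope",k,"angle",-np.arctan(k[0]))
    cv2.imwrite(f"pics/f_{n}.png",im)
E
python3 flap.py
```

```text
51.1333 [0.5251179  0.15213106 0.11080727] [-0.1888756   0.24588498 -0.48814229]
top 2590 slope [-0.14314943  0.10849759] angle 0.14218348694351327
scene 2086 slope [-0.14257081  0.10966206] angle 0.14161643671658394
```

>>> {"name": "send_rows", "arguments": {
  "plan": [
    [[1,0,0,-0.03,0],[1,0,0,-0.06,0],[1,0,0,-0.08,0],[1,0,0,-0.08,0],[1,0,0,-0.08,0]]
  ]
}}

```text
t: 51.65
tool_pos: [0.5237, 0.152, 0.0929]
orientation: [-2.061, -2.37, 0.002]
force: [0.0, 0.2, 0.8]
opening: 0.0007
gripper_force: 0.0
```

```bash
python3 flap.py
```

```text
51.65 [0.52374162 0.15202284 0.09292375] [0.01162033 0.17643301 0.75878154]
top 2637 slope [-0.03107813  0.0978087 ] angle 0.03106813136777651
scene 2207 slope [-0.03100075  0.09886373] angle 0.03099082227955393
```

>>> {"name": "send_rows", "arguments": {
  "plan": [
    [[1,0,0,-0.012,0],[1,0,0,-0.022,0],[1,0,0,-0.026,0],[1,0,0,-0.026,0],[1,0,0,-0.026,0],[1,0,0,0.1,0],[1,0,0,0.3,0],[1,0,0,0.5,0],[1,0,-0.2,0.6,0],[1,0,-0.4,0.6,0],[1,0,-0.6,0.6,0],[1,0,-0.8,0.6,0],[1,0,-0.8,0.6,0],[1,0,-0.8,0.6,0],[1,0,-0.8,0.6,0]]
  ]
}}

```text
t: 53.0
tool_pos: [0.5243, -0.0076, 0.2137]
orientation: [-2.063, -2.369, -0.001]
force: [-0.2, -0.0, -0.3]
opening: 0.0009
gripper_force: 0.0
```

```bash
python3 flap.py
```

```text
53.0 [ 0.52434175 -0.00760792  0.21372182] [-0.21802656 -0.03211649 -0.25221501]
top 4191 slope [-0.00991552  0.09589566] angle 0.009915199968760224
scene 3294 slope [-0.00973561  0.09680148] angle 0.009735299021721926
```

View pics/f_scene.png

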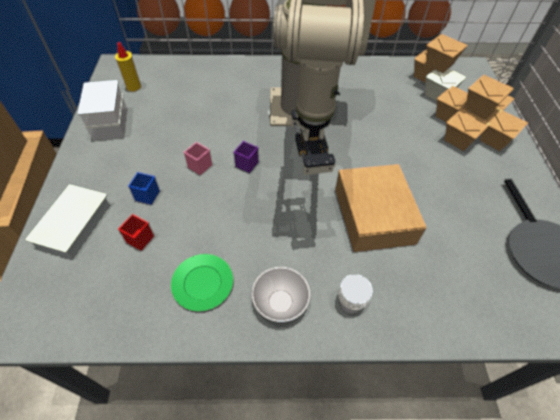

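The flap is shut at about 0.01 rad, with the carton at (380,205). No white pots are left on the table, and the look-alikes, bowl, cups and plate are where they were. Handing in.

```bash
python3 -c "
from plant import order
print(order.close_job())"
```

```text
the job is handed in; nothing more can be done
None
```

I handed the job in at about 53 s: both white pots are mouth-down and the jar upright on the carton floor, the flap measures about 0.01 rad from shut, and the bowl, cups and plate weren't touched; the hand-in gave no verdict.

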